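# Clamp the sample bottles on the bench shaker

### The job

Get the shaker ready to run: wind the tension wheel back until the hold-down bar is clear of the bottle caps, slide every sample bottle on the deck straight back under the bar against the rear rail, pushing low so that it stays upright and never lifting it off the deck. When all are in, wind the wheel clockwise until the bar is down on all the caps and the wheel goes firm, with the springs fully closed, and only then push the lock lever all the way to the rear. Leave the jar and the other things on the bench where they are.

Things in the scene. Friction and masses are not known exactly. Their poses are not given: they have to be found in the camera images.
- shaker: Bench shaker, fixed: low white box 360 mm deep (x), 580 mm wide (y, from -290 to 290), black rubber deck 60 mm above the bench. Origin on the bench under the deck, mid-depth; x points to its rear, away from the robot, y left, z up; it may be yawed a little. All frames below are this one, in mm. Bottles slide freely on the deck from x -175 to 105, y -120 to 240.
- rail (a point): Middle of the front face of the aluminium rear rail, at deck level (shaker x 106, y 60, z 60). The rail runs along y from -120 to 240 and is 20 mm high. A bottle touching it has its centre at x 80, right under the bar. Steel rods, 22 mm in diameter and up to z 315, stand at x 80, y -148 and y 268.
- bar: Grey hold-down bar, 40 deep, 420 long (y), 30 thick, on the two rods at x 80; origin under its middle (y 60). It moves only up and down with the wheel: underside at z 247 when the wheel reads 0, sinking 2.546 mm per rad. Below it hangs a sprung rubber pad, 50 deep, 365 long, 12 thick; the pad's underside is 22 below the bar's while its springs are slack.
- pad (a joint): How far the pad is pressed up towards the bar, m: 0 springs slack, 0.010 springs fully closed, pad solid on its stops (about 4 N per mm). Three steel pins on the pad stand 6 mm proud of the bar's top when slack, 16 mm when solid. Nothing under the pad: stays 0.
- wheel (a joint): Angle of the tension wheel, rad, 0 to 20, growing clockwise seen from above, which lowers the bar. Starts with the bar too low for bottles. The pad meets bottle caps at about 9.8, springs are solid at about 13.7. Takes about 5 to 7 N at the crank handle, up to 10 N as the springs close, then goes firm and hardly turns further. Stays where left.
- wheel_hub (a point): Point on the wheel's upright axis, z 155. Black three-spoked handwheel, 126 mm in diameter, top at z 147, on a grey gearbox at shaker x -95, y -230. Its crank handle is an upright round steel pin, 18 mm in diameter, spinning freely, from z 149 to 193, 45 mm off the axis; its axis lies at hub + 45 mm * (cos(wheel), -sin(wheel)) in the shaker's x and y.
- lock (a joint): Angle of the lock lever, rad: about 0 leaning to the front (unlocked), 1.0 leaning fully to the rear (locked). Pivot axis along y at shaker x 50, y -235, z 122, on a grey block (x 5 to 95, y -270 to -200, up to z 100). Light to push (about 1 N), stays where left.
- lock_tip (a point): Centre of the black ball, 26 mm in diameter, at the end of the lock lever, 80 mm from its pivot.
- bottle0_mid (a point): Centre, half-way up, of a tall narrow white sample bottle standing on the deck: 52 mm in diameter up to 98 mm, weighted steel foot, grey cap 36 mm in diameter from 115 mm up, 140 mm high in all, about 280 g; z axis up the bottle. Pushed higher than about 35 mm above the deck it may topple. May be absent.
- bottle0: The same bottle as bottle0_mid; origin at the centre of its underside.
- bottle1_mid (a point): Centre, half-way up, of a tall narrow white sample bottle standing on the deck: 52 mm in diameter up to 98 mm, weighted steel foot, grey cap 36 mm in diameter from 115 mm up, 140 mm high in all, about 280 g; z axis up the bottle. Pushed higher than about 35 mm above the deck it may topple. May be absent.
- bottle1: The same bottle as bottle1_mid; origin at the centre of its underside.
- bottle2_mid (a point): Centre, half-way up, of a tall narrow white sample bottle standing on the deck: 52 mm in diameter up to 98 mm, weighted steel foot, grey cap 36 mm in diameter from 115 mm up, 140 mm high in all, about 280 g; z axis up the bottle. Pushed higher than about 35 mm above the deck it may topple. May be absent.
- bottle2: The same bottle as bottle2_mid; origin at the centre of its underside.
- bottle3_mid (a point): Centre, half-way up, of a tall narrow white sample bottle standing on the deck: 52 mm in diameter up to 98 mm, weighted steel foot, grey cap 36 mm in diameter from 115 mm up, 140 mm high in all, about 280 g; z axis up the bottle. Pushed higher than about 35 mm above the deck it may topple. May be absent.
- bottle3: The same bottle as bottle3_mid; origin at the centre of its underside.
- jar: Bystander: squat glass jar, 52 mm in diameter, 50 mm high, on the deck behind the rear rail; origin under its centre. Leave it alone.
- beaker: Bystander: empty glass beaker on the bench, 68 mm in diameter, 90 mm high; origin under its centre.
- dish: Bystander: glass dish on the bench, 90 mm in diameter, 16 mm high; origin under its centre.
- drum: Bystander: white plastic pot on the bench, 70 mm in diameter, 60 mm high; origin under its centre.

How it is judged:
By the outcome, as a careful person would: the job done as asked, in the order asked, and still so for the second after the job is handed in, with the robot touching nothing.
Of bottle0, bottle1, bottle2, bottle3 only 3 to 4 are there at a start; the rules pass over those that are not, and their reading is None.
At some moment in a run one of bottle0, bottle1, bottle2, bottle3 may be knocked a few centimetres aside while the robot is not near it.
Once in a run the grip may slacken for a moment while it holds something.
It also fails if it takes over 210 s, if anything falls off the work surface, if the arm or the gripper's body presses on something with over 40 N, if the wrist force passes 120 N, or if a joint passes its speed limit or range.

### The arm

A 6-joint arm with a two-finger parallel gripper is mounted at the origin on the work surface. World frame = base frame: x ahead of the robot, y to its left, z up, the work surface at z = 0. Lengths are in m, angles in rad, forces in N, time in s.
With the tool pointing down it reaches from about 0.35 to 0.875 m from the base axis. Payload 15.5 kg.
Tool frame: the origin (TCP) lies between the finger pads; the fingertips stand 25 mm ahead of it and the grasp point (between the pads) lies 6 mm ahead of it (bot.tip_extent is the distance from the TCP to the fingertips, in m); z points along the fingers, y is the line along which they close (so a half turn about z gives the same grasp; the last joint's range is limited). The gripper opens to 85 mm and grips with 20 to 120 N. Pads are 22 mm wide; open, the fingers measure 114 mm over their backs; the gripper's body (76 mm by 85 mm) begins 54 mm behind the grasp point. The pads swing forward as they close: fully open they stand 13 mm farther back than shut.
Start: joints at [-1.232, 0.494, 1.345, -0, 1.302, -0.096], TCP at [0.263, -0.567, 0.256] pointing down, gripper open.
Joint ranges: [-2.91, 2.91], [-0.82, 2.16], [0.22, 2.67], [-1.22, 4.37], [0.12, 2.79], [-3.08, 3.08]. Speed limits (rad/s): [1.89, 1.89, 2.57, 3.01, 3.01, 3.01].

### API

Orientations are given as [roll, pitch, yaw] about the fixed x, y, z axes, in that order (R = Rz(yaw) Ry(pitch) Rx(roll)).
In Python, from workcell import bot gives the robot as it stands.
- The arm moves only by the tool drive_tool, never from a script. Its arguments are lists of equal length, an entry for each row: "fingers": the closure, from 0 (fully open) to 1 (shut); "xyz": the shift along the world's x, y, z in m, a list of three; "turn": the turn, a rotation vector about the world's x, y, z in rad, a list of three. A call has 1 to 10 rows; each row is the pose to reach, as a shift and turn from the pose commanded when the call began; what a row does not reach only later rows make up. A row lasts 1/12 s, in which the tool goes at most 41.7 mm and 7.16 degrees, less where a joint would pass 70% of its speed; a pose out of reach is approached as far as the arm can. A call with a gripper value outside its range is refused whole. The fingers move at their own pace and stop on an object; "force" is the grip in N (left out, the last holds). Time passes only in rows, so rows that repeat a pose let the fingers close. It gives the time, the measured TCP pose, the force, the opening and the grip force at its end, in the units of the state.
- bot.get_obs(): the state, without advancing time (a new reading comes with each control period).
- bot.grab_frame(name): name is "scene" or "side" or "wrist"; returns the picture (384x512x3 uint8, red, green, blue); there is no depth.
- bot.calibration(name): a dict with "fx", "fy", "cx", "cy" (pixels), "rvec" (rotation vector, rad) and "tvec" (3), from world to camera coordinates, as OpenCV has them. Camera axes: x right, y down, z forward; pixel columns grow to the right and rows downward; lengths in m; the calibration is good to about 2 mm. A picture is of the moment at which its call begins: read the wrist's pose just before it. calibration takes no time and is no camera call; for the wrist camera it gives the pose at the moment of the call.
- bot.hand_in(): hands the job in; it is judged then, once.
The state is a dict: "clock": time; "joint_pos": joint angles; "dq": joint speeds; "joint_efforts": joint torques, N m; "tool_pos": TCP position; "ee_rot": TCP orientation; "force": force on the tool from outside, world axes, zero at the start; "ft_torque": the same for the moment, N m; "width": finger opening in m; "gripper_force": force on a finger pad.
Only numpy, scipy, OpenCV 4.12 (cv2) and the standard library are available. Lean on these libraries where they do the work, as an engineer would, in place of code of your own. Each camera call takes 0.05 s, during which the arm holds its last target. There are 200 camera calls.

## Working session

There is one attempt and no reset: what is moved stays moved. The work goes in short steps, Python scripts to look and compute and a tool call to move; the robot and the scene stay as the last step left them, time stands still between calls to the robot, and variables do not carry over. Pictures are saved under pics/ and viewed, at most 14 in all, crops included, and the job is handed in when it is done.

Besides the shell and the picture viewer there is one more tool, called after "Call:" by a JSON object that holds its "method" and its "body". drive_tool: Moves the arm, as the interface text tells. Its arguments: {"type":"object","properties":{"fingers":{"type":"array","items":{"type":"number"}},"xyz":{"type":"array","items":{"type":"array","items":{"type":"number"}}},"turn":{"type":"array","items":{"type":"array","items":{"type":"number"}}},"force":{"type":"number"}},"required":["fingers","xyz","turn"]}

```bash
ls; mkdir -p pics; python3 - <<'E'
from workcell import bot
import cv2
o=bot.get_obs();print(o)
for n in("scene","side"):
    f=bot.grab_frame(n);cv2.imwrite(f"pics/{n}0.png",cv2.resize(f[:,:,::-1],(800,600),interpolation=cv2.INTER_CUBIC));print(n,bot.calibration(n))
E
```

```text
pics
{'clock': 0.0, 'joint_pos': array([-1.23149684e+00,  4.94205251e-01,  1.34612499e+00, -5.66312039e-06,
        1.30249340e+00, -9.54829058e-02]), 'dq': array([-0.00018587,  0.00039614, -0.00139006, -0.00032448, -0.00131401,
       -0.00120863]), 'joint_efforts': array([-3.19332023e-03, -8.82189274e+01, -3.83879828e+01, -1.58830285e-04,
        1.01906253e-02,  1.33949989e-04]), 'tool_pos': array([ 0.26316074, -0.56653864,  0.25568859]), 'ee_rot': array([-3.14036675e+00, -1.11926000e-04,  4.34783827e-01]), 'force': array([ 0.21442611, -0.00479583,  0.41803017]), 'ft_torque': array([ 0.02797823, -0.00670858,  0.00128163]), 'gripper_force': 0.0, 'width': 0.08561287094837589}
scene {'fx': 428.9656396311782, 'fy': 428.9656396311782, 'cx': 255.14237110532483, 'cy': 195.6381230301506, 'rvec': array([ 2.20654288,  0.67390985, -0.30581279]), 'tvec': array([-0.44663249, -0.10762967,  1.64057704])}
side {'fx': 404.96074062717327, 'fy': 404.96074062717327, 'cx': 258.4846495242192, 'cy': 184.97496706159453, 'rvec': array([ 0.1823436 , -2.85856516,  1.18498864]), 'tvec': array([0.52525442, 0.22023214, 1.35149208])}
```

View pics/scene0.png

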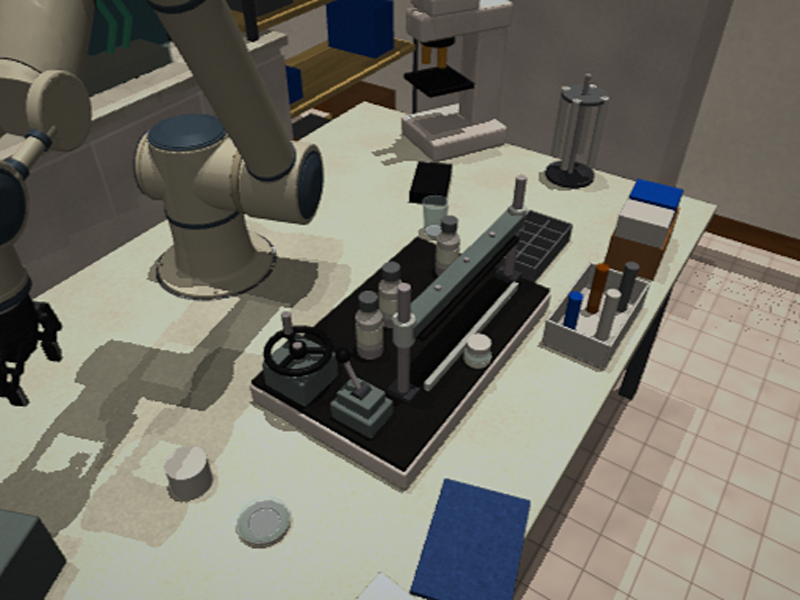

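View pics/side0.png

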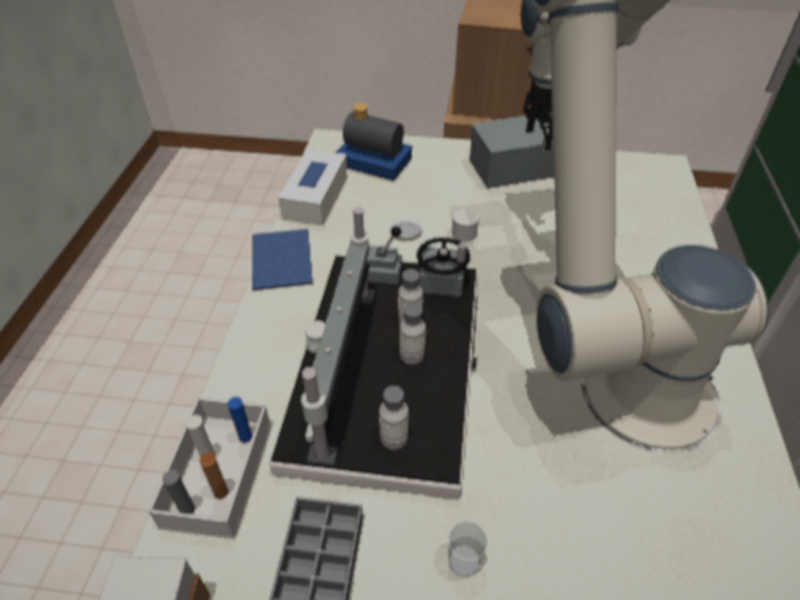

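Both views show three bottles: cap tops in the scene view at (368,299), (391,268) and (449,223), in the side view at (411,278), (413,318) and (393,397). The wheel hub is at scene (298,349), side (443,255). The lever ball is at scene (343,355), side (396,231). Next I triangulate.

```bash
cat > h.py <<'E'
import numpy as np,cv2
from workcell import bot
from scipy.optimize import least_squares
def ray(c,u,v):
    R=cv2.Rodrigues(np.array(c["rvec"]))[0];t=np.array(c["tvec"])
    d=R.T@np.array([(u-c["cx"])/c["fx"],(v-c["cy"])/c["fy"],1]);return -R.T@t,d/np.linalg.norm(d)
def plane(c,u,v,z):
    o,d=ray(c,u,v);return o+d*(z-o[2])/d[2]
def tri(rs):
    A=0;b=0
    for o,d in rs:
        P=np.eye(3)-np.outer(d,d);A=A+P;b=b+P@o
    x=np.linalg.solve(A,b);return x,max(np.linalg.norm((np.eye(3)-np.outer(d,d))@(x-o)) for o,d in rs)
def proj(c,p):
    return cv2.projectPoints(np.array(p,float).reshape(-1,1,3),np.array(c["rvec"]),np.array(c["tvec"]),np.array([[c["fx"],0,c["cx"]],[0,c["fy"],c["cy"]],[0,0,1]]),None)[0].reshape(-1,2)
E
python3 - <<'E'
from h import *
S=bot.calibration("scene");D=bot.calibration("side");k=.64
np.set_printoptions(precision=4,suppress=True)
for n,z,pts in(("scene",.06,[(252,388),(406,478),(549,285)]),("side",.06,[(276,465),(461,488),(476,270)])):
    c=bot.calibration(n)
    for p in pts: print(n,p,plane(c,p[0]*k,p[1]*k,z))
for n,a,b in [("hub",(298,349),(443,255)),("ball",(343,355),(396,231)),("rodL",(520,178),(309,372)),("rodR",(404,287),(358,212)),("crank",(287,316),(462,247)),("b0",(368,299),(411,276)),("b1",(391,268),(413,312)),("b2",(449,223),(393,395)),("jar",(479,343),(316,330)),("pot",(187,460),(465,217))]:
    print(n,*tri([ray(S,a[0]*k,a[1]*k),ray(D,b[0]*k,b[1]*k)]))
E
```

```text
scene (252, 388) [ 0.4039 -0.2899  0.06  ]
scene (406, 478) [ 0.7508 -0.2939  0.06  ]
scene (549, 285) [0.7364 0.2998 0.06  ]
side (276, 465) [0.7278 0.3018 0.06  ]
side (461, 488) [0.389  0.3038 0.06  ]
side (476, 270) [ 0.3877 -0.2681  0.06  ]
hub [ 0.4678 -0.2211  0.1411] 0.00011949098039504512
ball [ 0.5779 -0.2278  0.194 ] 0.0008748704905827421
rodL [0.6468 0.2722 0.3126] 0.0006429339654080242
rodR [ 0.6424 -0.1389  0.3107] 0.00019578069411397786
crank [ 0.428  -0.2004  0.1869] 0.0016193755272402449
b0 [ 0.5275 -0.087   0.1941] 0.0010186541388953955
b1 [0.511  0.0136 0.194 ] 0.00016182576871826267
b2 [0.5234 0.2136 0.1917] 0.00034170832841513306
jar [0.7157 0.0094 0.1052] 0.0006277148003772513
pot [ 0.4255 -0.47    0.0597] 0.00019188004879462558
```

```bash
python3 - <<'E'
from h import *
S=bot.calibration("scene");k=.64
np.set_printoptions(precision=4,suppress=True)
for p in [(438,287),(467,258),(492,234)]:
    o,d=ray(S,p[0]*k,p[1]*k); print(o+d*(.6446-o[0])/d[0])
a=cv2.imread("pics/scene0.png")[170:420,230:560];b=cv2.imread("pics/side0.png")[190:440,250:500]
cv2.imwrite("pics/c0.png",np.hstack([cv2.resize(a,(440,333)),cv2.resize(b,(333,333))]))
E
```

```text
[ 0.6446 -0.0326  0.2391]
[0.6446 0.0717 0.2383]
[0.6446 0.1719 0.2348]
```

Call:
{"method": "drive_tool", "body": {"fingers": [0.3, 0.3, 0.3, 0.3, 0.3, 0.3, 0.3, 0.3, 0.3, 0.3], "xyz": [[0, 0, 0.03], [0.01, 0.02, 0.06], [0.02, 0.05, 0.09], [0.04, 0.08, 0.12], [0.05, 0.12, 0.14], [0.07, 0.16, 0.15], [0.09, 0.2, 0.15], [0.11, 0.24, 0.15], [0.12, 0.27, 0.15], [0.12, 0.28, 0.15]], "turn": [[0, 0, 0], [0, 0, 0], [0, 0, 0], [0, 0, 0], [0, 0, 0], [0, 0, 0], [0, 0, 0], [0, 0, 0], [0, 0, 0], [0, 0, 0]]}}

```text
clock: 0.93
tool_pos: [0.3843, -0.2831, 0.4063]
ee_rot: [-3.141, -0.001, 0.437]
force: [1.1, -0.7, -0.2]
width: 0.0596
gripper_force: 0.0
```

```bash
python3 - <<'E'
from h import *
c=bot.calibration("wrist");f=bot.grab_frame("wrist");o=bot.get_obs();print(o["tool_pos"],o["ee_rot"],o["width"])
np.save("w1.npy",f);import pickle;pickle.dump(c,open("w1.pkl","wb"));print(c)
cv2.imwrite("pics/w1.png",cv2.resize(f[:,:,::-1],(800,600),interpolation=cv2.INTER_CUBIC))
E
```

```text
[ 0.38414573 -0.28151596  0.40645151] [-3.14025831e+00 -1.08341656e-03  4.37882454e-01] 0.059664117483511137
{'fx': 281.6688783976767, 'fy': 281.6688783976767, 'cx': 258.56764624546, 'cy': 187.27543856867405, 'rvec': array([-2.45436186,  1.56172712,  0.20946917]), 'tvec': array([-0.42039168,  0.14585151,  0.58333514])}
```

View pics/w1.png

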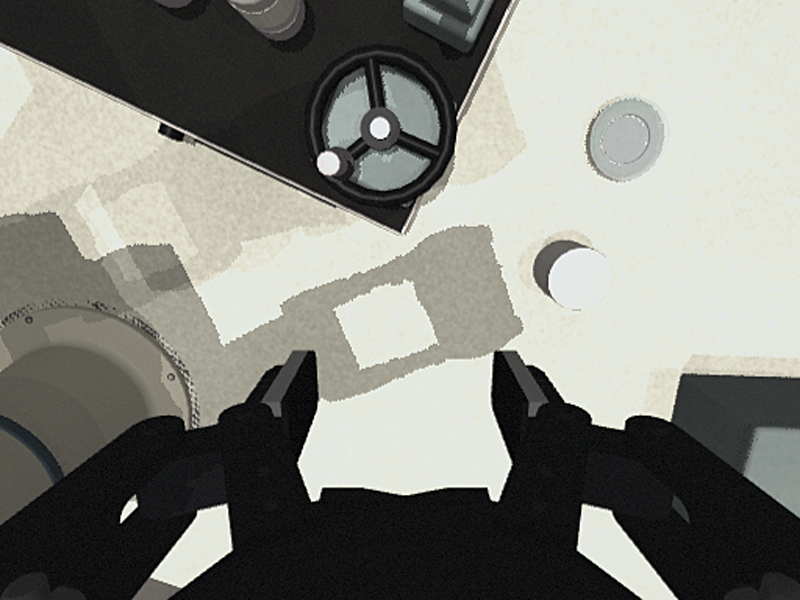

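View pics/c0.png

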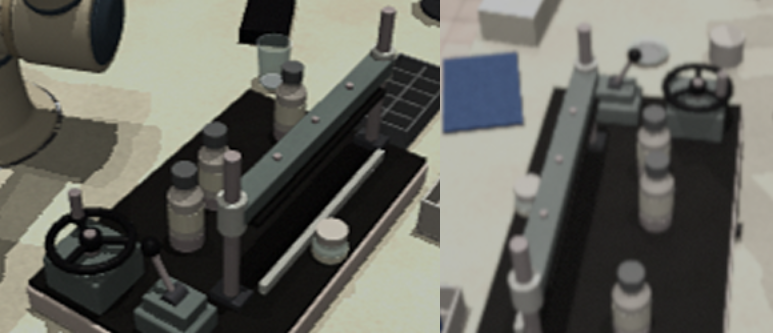

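The wrist view shows the hub at (380,127) and the crank pin top at (328,161). The bar's pins are at z≈0.238, so the wheel reads about 16.2.

```bash
python3 - <<'E'
from h import *
import pickle
c=pickle.load(open("w1.pkl","rb"));np.set_printoptions(precision=4,suppress=True)
S=bot.calibration("scene");D=bot.calibration("side");k=.64
h=plane(c,380*k,127*k,.155);p=plane(c,328*k,161*k,.193);print(h,p,p-h,np.linalg.norm((p-h)[:2]))
print(tri([ray(c,328*k,161*k),ray(S,287*k,316*k)]),tri([ray(c,380*k,127*k),ray(S,298*k,349*k),ray(D,443*k,255*k)]))
print(bot.get_obs()["ee_rot"],bot.get_obs()["tool_pos"])
for q in [(403,233)]:print(plane(c,q[0]*k,q[1]*k,.06))
E
```

```text
[ 0.4681 -0.2243  0.155 ] [ 0.4287 -0.203   0.193 ] [-0.0393  0.0212  0.038 ] 0.044680266701587194
(array([ 0.4291, -0.2011,  0.1867]), np.float64(0.0011197669680442482)) (array([ 0.4683, -0.2221,  0.1411]), np.float64(0.0011805144075512232))
[-3.1403 -0.0011  0.4379] [ 0.3841 -0.2815  0.4065]
[ 0.3885 -0.2812  0.06  ]
```

Call:
{"method": "drive_tool", "body": {"fingers": [0.3, 0.3, 0.3, 0.3, 0.3, 0.3, 0.3, 0.3, 0.3, 0.3], "xyz": [[0.015, 0.027, -0.03], [0.03, 0.055, -0.06], [0.045, 0.08, -0.095], [0.045, 0.08, -0.125], [0.045, 0.08, -0.15], [0.045, 0.08, -0.175], [0.045, 0.08, -0.19], [0.045, 0.08, -0.19], [0.045, 0.08, -0.19], [0.045, 0.08, -0.19]], "turn": [[0, 0, 0], [0, 0, 0], [0, 0, 0], [0, 0, 0], [0, 0, 0], [0, 0, 0], [0, 0, 0], [0, 0, 0], [0, 0, 0], [0, 0, 0]]}}

```text
clock: 1.82
tool_pos: [0.4287, -0.2072, 0.2172]
ee_rot: [3.141, -0.001, 0.435]
force: [-1.0, -0.4, 0.8]
width: 0.0592
gripper_force: 0.0
```

Call:
{"method": "drive_tool", "body": {"fingers": [0.3, 0.3, 0.3, 0.3, 1, 1, 1, 1, 1, 1], "xyz": [[0, 0.005, -0.01], [0, 0.005, -0.025], [0, 0.005, -0.037], [0, 0.005, -0.037], [0, 0.005, -0.037], [0, 0.005, -0.037], [0, 0.005, -0.037], [0, 0.005, -0.037], [0, 0.005, -0.037], [0, 0.005, -0.037]], "turn": [[0, 0, 0], [0, 0, 0], [0, 0, 0], [0, 0, 0], [0, 0, 0], [0, 0, 0], [0, 0, 0], [0, 0, 0], [0, 0, 0], [0, 0, 0]], "force": 60}}

```text
clock: 2.65
tool_pos: [0.4283, -0.2019, 0.1803]
ee_rot: [3.141, -0.0, 0.435]
force: [-4.6, 2.6, 14.1]
width: 0.0162
gripper_force: 58.1
```

```bash
python3 - <<'E'
import numpy as np
f0=2.66
def t(f0,s,n,step):
    p=[[round(45*(np.cos(f0+s*step*i)-np.cos(f0)))/1000,round(45*(np.sin(f0+s*step*i)-np.sin(f0)))/1000,0] for i in range(1,n+1)];print(round(f0+s*step*n,3),p)
t(2.66,1,10,.2)
for f in (4.66,7.66,10.66):t(f,1,10,.3)
E
```

```text
4.66 [[-0.003, -0.008, 0], [-0.005, -0.017, 0], [-0.005, -0.026, 0], [-0.003, -0.035, 0], [0.001, -0.043, 0], [0.006, -0.05, 0], [0.013, -0.057, 0], [0.02, -0.061, 0], [0.029, -0.064, 0], [0.038, -0.066, 0]]
7.66 [[0.013, 0.001, 0], [0.026, 0.007, 0], [0.036, 0.015, 0], [0.043, 0.026, 0], [0.047, 0.039, 0], [0.047, 0.053, 0], [0.042, 0.066, 0], [0.034, 0.076, 0], [0.024, 0.085, 0], [0.011, 0.089, 0]]
10.66 [[-0.013, 0.001, 0], [-0.026, -0.003, 0], [-0.038, -0.01, 0], [-0.047, -0.02, 0], [-0.052, -0.032, 0], [-0.054, -0.046, 0], [-0.051, -0.059, 0], [-0.045, -0.071, 0], [-0.035, -0.08, 0], [-0.023, -0.087, 0]]
13.66 [[0.013, -0.002, 0], [0.027, -0.001, 0], [0.039, 0.004, 0], [0.049, 0.013, 0], [0.056, 0.025, 0], [0.06, 0.038, 0], [0.059, 0.051, 0], [0.054, 0.064, 0], [0.046, 0.075, 0], [0.035, 0.082, 0]]
```

Call:
{"method": "drive_tool", "body": {"fingers": [1, 1, 1, 1, 1, 1, 1, 1, 1, 1], "xyz": [[-0.003, -0.008, 0.003], [-0.005, -0.017, 0.003], [-0.005, -0.026, 0.003], [-0.003, -0.035, 0.003], [0.001, -0.043, 0.003], [0.006, -0.05, 0.003], [0.013, -0.057, 0.003], [0.02, -0.061, 0.003], [0.029, -0.064, 0.003], [0.038, -0.066, 0.003]], "turn": [[0, 0, 0], [0, 0, 0], [0, 0, 0], [0, 0, 0], [0, 0, 0], [0, 0, 0], [0, 0, 0], [0, 0, 0], [0, 0, 0], [0, 0, 0]]}}

```text
clock: 3.48
tool_pos: [0.4647, -0.2673, 0.1815]
ee_rot: [-3.138, 0.003, 0.435]
force: [-7.3, 6.9, -10.7]
width: 0.0166
gripper_force: 65.8
```

Call:
{"method": "drive_tool", "body": {"fingers": [1, 1, 1, 1, 1, 1, 1, 1, 1, 1], "xyz": [[0.013, 0.001, -0.001], [0.026, 0.007, -0.001], [0.036, 0.015, -0.001], [0.043, 0.026, -0.001], [0.047, 0.039, -0.001], [0.047, 0.053, -0.001], [0.042, 0.066, -0.001], [0.034, 0.076, -0.001], [0.024, 0.085, -0.001], [0.011, 0.089, -0.001]], "turn": [[0, 0, 0], [0, 0, 0], [0, 0, 0], [0, 0, 0], [0, 0, 0], [0, 0, 0], [0, 0, 0], [0, 0, 0], [0, 0, 0], [0, 0, 0]]}}

```text
clock: 4.32
tool_pos: [0.4782, -0.1785, 0.1815]
ee_rot: [3.14, -0.002, 0.435]
force: [9.6, -2.0, -13.3]
width: 0.0168
gripper_force: 65.2
```

Call:
{"method": "drive_tool", "body": {"fingers": [1, 1, 1, 1, 1, 1, 1, 1, 1, 1], "xyz": [[-0.013, 0.001, 0], [-0.026, -0.003, 0], [-0.038, -0.01, 0], [-0.047, -0.02, 0], [-0.052, -0.032, 0], [-0.054, -0.046, 0], [-0.051, -0.059, 0], [-0.045, -0.071, 0], [-0.035, -0.08, 0], [-0.023, -0.087, 0]], "turn": [[0, 0, 0], [0, 0, 0], [0, 0, 0], [0, 0, 0], [0, 0, 0], [0, 0, 0], [0, 0, 0], [0, 0, 0], [0, 0, 0], [0, 0, 0]]}}

```text
clock: 5.15
tool_pos: [0.4531, -0.2652, 0.1813]
ee_rot: [-3.138, 0.001, 0.434]
force: [-1.5, 22.5, 2.6]
width: 0.0166
gripper_force: 67.2
```

Call:
{"method": "drive_tool", "body": {"fingers": [1, 1, 1, 1, 1, 1, 1, 1, 1, 1], "xyz": [[0.013, -0.002, 0], [0.027, -0.001, 0], [0.039, 0.004, 0], [0.049, 0.013, 0], [0.056, 0.025, 0], [0.06, 0.038, 0], [0.059, 0.051, 0], [0.054, 0.064, 0], [0.046, 0.075, 0], [0.035, 0.082, 0]], "turn": [[0, 0, 0], [0, 0, 0], [0, 0, 0], [0, 0, 0], [0, 0, 0], [0, 0, 0], [0, 0, 0], [0, 0, 0], [0, 0, 0], [0, 0, 0]]}}

```text
clock: 5.98
tool_pos: [0.4905, -0.1834, 0.1816]
ee_rot: [3.14, -0.002, 0.435]
force: [12.2, 2.2, -15.7]
width: 0.0167
gripper_force: 58.7
```

Call:
{"method": "drive_tool", "body": {"fingers": [0.5, 0.4, 0.3, 0.3, 0.3, 0.3, 0.3, 0.3, 0.4, 0.5], "xyz": [[0, 0, 0], [0, 0, 0], [0, 0, 0], [0, 0, 0.03], [0, 0, 0.06], [0, 0, 0.1], [-0.03, 0.02, 0.14], [-0.06, 0.04, 0.17], [-0.08, 0.06, 0.18], [-0.1, 0.08, 0.18]], "turn": [[0, 0, 0], [0, 0, 0], [0, 0, 0], [0, 0, 0], [0, 0, 0], [0, 0, 0], [0, 0, 0], [0, 0, 0], [0, 0, 0], [0, 0, 0]]}}

```text
clock: 6.82
tool_pos: [0.3892, -0.104, 0.3648]
ee_rot: [3.137, -0.004, 0.434]
force: [1.5, 0.7, -0.3]
width: 0.0429
gripper_force: 0.0
```

```bash
python3 - <<'E'
from h import *
from scipy.spatial.transform import Rotation as Ro
np.set_printoptions(precision=4,suppress=True)
o=bot.get_obs();print(o["tool_pos"],o["ee_rot"],o["joint_pos"],o["width"])
c=bot.calibration("wrist");f=bot.grab_frame("wrist")
R=Ro.from_euler("xyz",o["ee_rot"])
C=-cv2.Rodrigues(c["rvec"])[0].T@c["tvec"];print("cam in tool",R.inv().apply(C-o["tool_pos"]), "axis",R.inv().apply(cv2.Rodrigues(c["rvec"])[0][2]))
for th in (35,45):
    W=Ro.from_euler("xyz",[np.pi,0,0]);W=Ro.from_euler("y",-th,degrees=True)*W
    print(th,(W*R.inv()).as_rotvec(),W.as_euler("xyz"))
s=bot.grab_frame("scene")
cv2.imwrite("pics/w2.png",np.hstack([cv2.resize(f[:,:,::-1],(400,300)),cv2.resize(s[:,:,::-1],(400,300))]))
E
```

```text
[ 0.3892 -0.104   0.3648] [ 3.1374 -0.0036  0.4338] [-0.4095  0.06    1.6697 -0.0001  1.4063  0.7276] 0.04294319061115413
cam in tool [ 0.0664  0.0009 -0.1179] axis [-0.2644  0.001   0.9644]
35 [ 0.1357 -0.5967 -0.419 ] [ 3.1416 -0.6109  0.    ]
45 [ 0.1734 -0.7683 -0.4096] [ 3.1416 -0.7854  0.    ]
```

View pics/w2.png

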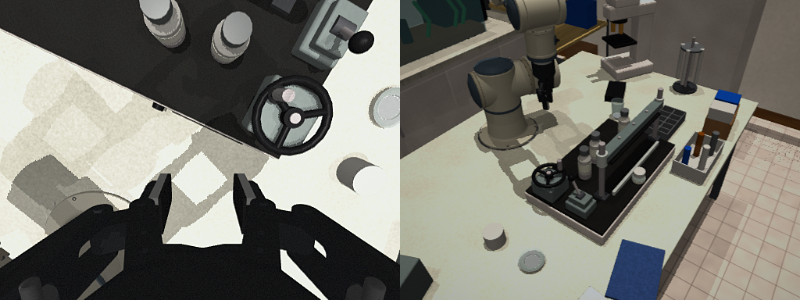

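Call:
{"method": "drive_tool", "body": {"fingers": [0.6, 0.6, 0.6, 0.6, 0.6, 0.6, 0.6, 0.6, 0.6, 0.6], "xyz": [[0, 0.01, 0], [0, 0.02, 0], [0, 0.03, 0], [0, 0.05, 0], [0, 0.07, -0.01], [0, 0.09, -0.02], [0, 0.11, -0.03], [0.005, 0.12, -0.05], [0.01, 0.12, -0.065], [0.01, 0.12, -0.065]], "turn": [[0.02, -0.08, -0.04], [0.04, -0.16, -0.085], [0.06, -0.24, -0.13], [0.075, -0.33, -0.175], [0.09, -0.42, -0.22], [0.11, -0.5, -0.265], [0.13, -0.59, -0.31], [0.15, -0.67, -0.355], [0.173, -0.768, -0.41], [0.173, -0.768, -0.41]]}}

```text
clock: 7.75
tool_pos: [0.402, 0.0237, 0.3043]
ee_rot: [-3.13, -0.76, 0.037]
force: [1.4, 1.0, 0.1]
width: 0.0342
gripper_force: 0.0
```

```bash
python3 - <<'E'
from h import *
import pickle
np.set_printoptions(precision=4,suppress=True)
o=bot.get_obs();print(o["tool_pos"],o["ee_rot"],o["joint_pos"],o["width"])
c=bot.calibration("wrist");f=bot.grab_frame("wrist");pickle.dump(c,open("w3.pkl","wb"))
cv2.imwrite("pics/w3.png",cv2.resize(f[:,:,::-1],(800,600),interpolation=cv2.INTER_CUBIC))
E
```

```text
[0.402  0.0237 0.3043] [-3.1303 -0.7602  0.0366] [-0.2554 -0.1058  2.303   0.8025  0.2952  0.5753] 0.034201882251417404
```

View pics/w3.png

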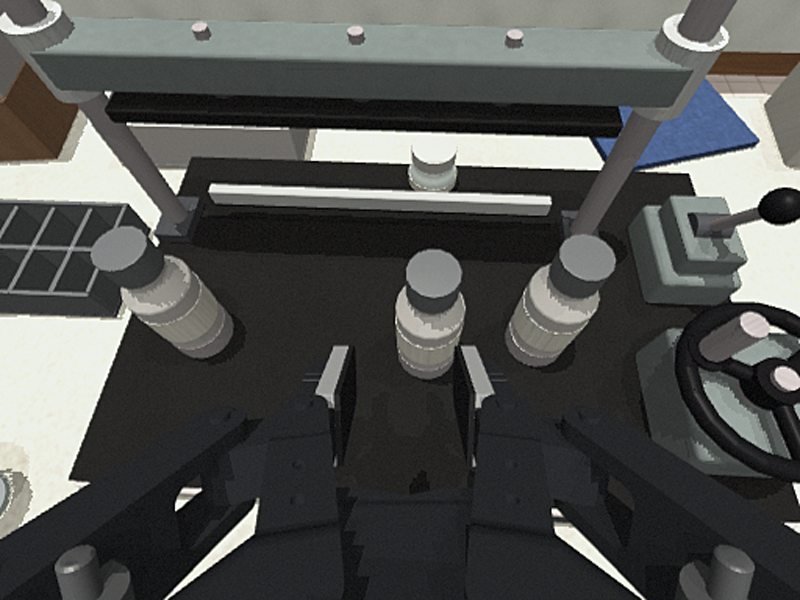

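The wrist view shows caps at (121,248), (434,272) and (588,258). The bar pad is well above the caps, the rail front is from about (210,205) to (550,215), and the wheel and lever are on the right.

```bash
python3 - <<'E'
from h import *
import pickle
np.set_printoptions(precision=4,suppress=True)
c=pickle.load(open("w3.pkl","rb"));k=.64
for n,u,v,z in [("b2",121,246,.2),("b1",434,272,.2),("b0",588,258,.2),("b2foot",203,330,.075),("hub",787,378,.155),("pin",748,328,.193),("ball",783,206,.2),("railLtop",210,188,.08),("railRtop",551,198,.08),("railLbot",212,207,.06),("railRbot",549,215,.06)]:print(n,plane(c,u*k,v*k,z))
for u,v in [(201,25),(356,29),(514,33)]:
    o,d=ray(c,u*k,v*k);print(o+d*(.6446-o[0])/d[0])
# kinematic fit
D=[([.494205,1.346125,1.302493],(np.hypot(.26316,.56654),.25569),0),([.06,1.6697,1.4063],(np.hypot(.3892,.104),.3648),0)]
Q3=[-0.2554,-0.1058,2.303,0.8025,0.2952,0.5753]
from scipy.spatial.transform import Rotation as Ro
def fk(p,q):
    h,L1,L2,e,d=p
    w=np.array([L1*np.sin(q[1])+L2*np.sin(q[1]+q[2])+e*np.cos(q[1]+q[2]),0,h+L1*np.cos(q[1])+L2*np.cos(q[1]+q[2])-e*np.sin(q[1]+q[2])])
    R=Ro.from_euler("z",q[0])*Ro.from_euler("y",q[1]+q[2])*Ro.from_euler("z",q[3])*Ro.from_euler("y",q[4])
    return Ro.from_euler("z",q[0]).apply(w)+R.apply([0,0,d]),R
obs=[([-1.23149684,.494205,1.346125,0,1.302493,-.09548],[.26316,-.56654,.25569]),([-.4095,.06,1.6697,-.0001,1.4063,.7276],[.3892,-.104,.3648]),(Q3,[.402,.0237,.3043])]
f=lambda p:np.r_[np.concatenate([fk(p,q)[0]-x for q,x in obs]),1e-3*(p[3])]
s=least_squares(f,[.4,.45,.4,0,.25]);p=s.x;print(p,np.abs(s.fun).max(),Ro.from_euler("xyz",[-3.1303,-.7602,.0366]).apply([0,0,1]),fk(p,Q3)[1].apply([0,0,1]))
for y in(-.087,.0136,.21):
  for x in(.43,.52,.6):
    for th in(30,40,45):
      t=np.radians(th);T=np.array([x-.025*np.sin(t),y,.074+.025*np.cos(t)]);zt=np.array([np.sin(t),0,-np.cos(t)])
      r=least_squares(lambda q:np.r_[fk(p,q)[0]-T,.2*(fk(p,q)[1].apply([0,0,1])-zt)],[np.arctan2(y,x),.5,1.9,.3*np.sign(-y),.5])
      print(y,x,th,r.x,r.cost<1e-8)
E
```

```text
b2 [0.5228 0.2128 0.2   ]
b1 [0.5113 0.0096 0.2   ]
b0 [ 0.5256 -0.0876  0.2   ]
b2foot [0.5177 0.2095 0.075 ]
hub [ 0.4672 -0.2233  0.155 ]
pin [ 0.4842 -0.1784  0.193 ]
ball [ 0.5728 -0.225   0.2   ]
railLtop [0.6773 0.2421 0.08  ]
railRtop [ 0.6776 -0.1155  0.08  ]
railLbot [0.6681 0.2456 0.06  ]
railRbot [ 0.6714 -0.1183  0.06  ]
[0.6446 0.1626 0.2716]
[0.6446 0.064  0.271 ]
[ 0.6446 -0.0348  0.2704]
[0.4166 0.6081 0.4053 0.2209 0.3862] 0.05688090864374898 [ 0.6881  0.0365 -0.7247] [ 0.6881  0.0365 -0.7247]
-0.087 0.43 30 [-0.3699  0.7662  2.2793 -0.443  -0.4353] True
-0.087 0.43 40 [-0.4836  1.1378  2.4163 -0.3462 -1.0774] True
-0.087 0.43 45 [-0.5586  1.4034  2.4718 -0.3873 -1.4467] True
-0.087 0.52 30 [-0.27    0.6835  2.0846 -0.7877 -0.1893] True
-0.087 0.52 40 [-0.328   0.8742  2.2078 -0.3531 -0.642 ] True
-0.087 0.52 45 [-0.3628  1.0125  2.2564 -0.3247 -0.9054] True
-0.087 0.6 30 [-0.2171  0.6756  1.9158  1.2434  0.114 ] True
-0.087 0.6 40 [-0.2536  0.7955  2.0379 -0.4206 -0.406 ] True
-0.087 0.6 45 [-0.2743  0.8855  2.0871 -0.3339 -0.6241] True
0.0136 0.43 30 [ 0.0605  0.7
[... 363 characters left out ...]
345  0.6746  1.9359 -1.1472  0.0189] True
0.0136 0.6 40 [ 0.0405  0.802   2.0614  0.0638 -0.4203] True
0.0136 0.6 45 [ 0.044   0.8983  2.1125  0.051  -0.6548] True
0.21 0.43 30 [ 0.7523  0.6927  2.1263 -1.7774  0.3566] True
0.21 0.43 40 [ 0.9029  0.8786  2.2137 -2.1902  0.6685] True
0.21 0.43 45 [ 0.9854  0.9958  2.2408 -2.2293  0.8408] True
0.21 0.52 30 [ 0.5889  0.674   1.9717 -1.4053  0.2854] True
0.21 0.52 40 [ 0.6877  0.8055  2.0725 -2.1722  0.5176] True
0.21 0.52 45 [ 0.7417  0.8967  2.1096 -2.2935  0.6904] True
0.21 0.6 30 [ 0.4893  0.685   1.8226 -0.9806  0.2868] True
0.21 0.6 40 [ 0.5591  0.7785  1.9314 -2.0436  0.393 ] True
0.21 0.6 45 [ 0.5966  0.8477  1.9738 -2.2679  0.5447] True
```

```bash
cat > kin.py <<'E'
import numpy as np
from scipy.spatial.transform import Rotation as Ro
from scipy.optimize import least_squares
def fk(p,q):
    h,L1,L2,e,d,oy,r0=p
    w=np.array([r0+L1*np.sin(q[1])+L2*np.sin(q[1]+q[2])+e*np.cos(q[1]+q[2]),oy,h+L1*np.cos(q[1])+L2*np.cos(q[1]+q[2])-e*np.sin(q[1]+q[2])])
    R=Ro.from_euler("z",q[0])*Ro.from_euler("y",q[1]+q[2])*Ro.from_euler("z",q[3])*Ro.from_euler("y",q[4])*Ro.from_euler("z",q[5])
    return Ro.from_euler("z",q[0]).apply(w)+R.apply([0,0,d]),R
obs=[([-1.23149684,.494205,1.346125,0,1.302493,-.09548],[.26316,-.56654,.25569],[-3.14036675,-.0001,.43478]),([-.4095,.06,1.6697,-.0001,1.4063,.7276],[.3892,-.104,.3648],[3.1374,-.0036,.4338]),([-0.2554,-0.1058,2.303,0.8025,0.2952,0.5753],[.402,.0237,.3043],[-3.1303,-.7602,.0366])]
f=lambda p:np.r_[np.concatenate([fk(p,q)[0]-x for q,x,_ in obs]),1e-3*p[3],1e-3*p[6],1e-3*(p[0]-.2)]
s=least_squares(f,[.2,.6,.5,0,.3,.06,0]);p=s.x
def ik(T,R,q0):
    r=least_squares(lambda q:np.r_[fk(p,q)[0]-T,.3*(R.inv()*fk(p,q)[1]*off).as_rotvec()],q0);return r.x,r.cost
off=(Ro.from_euler("xyz",obs[0][2]).inv()*fk(p,obs[0][0])[1]).inv()
if __name__=="__main__":
    np.set_printoptions(precision=3,suppress=True)
    print(p,s.fun,[ (Ro.from_euler("xyz",e).inv()*fk(p,q)[1]*off).as_rotvec() for q,x,e in obs])
    for y in(-.087,.01,.21):
      for x in(.43,.52,.605):
        for th in(20,35,45,55):
          t=np.radians(th);T=np.array([x-.025*np.sin(t),y,.074+.025*np.cos(t)]);R=Ro.from_euler("xyz",[np.pi,-t,0])
          print(y,x,th,[(q,c<1e-8) for q,c in (ik(T,R,[np.arctan2(y,x),.5,1.9,3.14,.6,-2.5]),)])
E
python3 kin.py
```

```text
[ 0.256  0.597  0.384  0.118  0.31   0.06  -0.   ] [-0. -0.  0.  0.  0. -0.  0.  0. -0.  0. -0.  0.] [array([0., 0., 0.]), array([-0.,  0.,  0.]), array([ 0., -0., -0.])]
-0.087 0.43 20 [(array([-0.452,  0.472,  2.247,  4.101, -0.184, -2.951]), np.True_)]
-0.087 0.43 35 [(array([-0.588,  0.64 ,  2.482,  2.537,  0.594, -1.551]), np.True_)]
-0.087 0.43 45 [(array([-0.709,  0.994,  2.681,  2.631,  1.229, -1.93 ]), np.True_)]
-0.087 0.43 55 [(array([-0.834,  1.473,  2.844,  2.458,  1.821, -2.365]), np.False_)]
-0.087 0.52 20 [(array([-0.356,  0.519,  2.037,  3.584, -0.282, -2.333]), np.True_)]
-0.087 0.52 35 [(array([-0.436,  0.595,  2.251,  2.389,  0.362, -1.216]), np.True_)]
-0.087 0.52 45 [(array([-0.501,  0.74 ,  2.387,  2.634,  0.773, -1.561]), np.True_)]
-0.087 0.52 55 [(array([-0.572,  0.987,  2.511,  2.659,  1.268, -1.769]), np.True_)]
-0.087 0.605 20 [(array([-0.296,  0.582,  1.835,  3.4  , -0.401, -2.088]), np.True_)]
-0.087 0.605 35 [(array([-0.35 ,  0.615,  2.046,  2.038,  0.222, -0.767]), np.True_)]
-0.087 0.605 45 [(array([-0.39 ,  0.7  ,  2.172,  2.594,  0.543, -1.373]), n
[... 1397 characters left out ...]
36,  1.24 , -1.334]), np.True_)]
0.21 0.52 20 [(array([ 0.347,  0.549,  1.936,  9.074, -0.346, -7.195]), np.True_)]
0.21 0.52 35 [(array([ 0.416,  0.603,  2.126,  4.132,  0.281, -2.195]), np.True_)]
0.21 0.52 45 [(array([ 0.469,  0.705,  2.237,  3.731,  0.612, -1.727]), np.True_)]
0.21 0.52 55 [(array([ 0.522,  0.862,  2.326,  3.648,  1.001, -1.543]), np.True_)]
0.21 0.605 20 [(array([ 0.293,  0.612,  1.748,  2.916, -0.456, -1.091]), np.True_)]
0.21 0.605 35 [(array([ 0.342,  0.636,  1.944,  4.602,  0.195, -2.746]), np.True_)]
0.21 0.605 45 [(array([ 0.377,  0.703,  2.057,  3.786,  0.449, -1.892]), np.True_)]
0.21 0.605 55 [(array([ 0.413,  0.816,  2.147,  3.619,  0.798, -1.671]), np.True_)]
```

```bash
python3 - <<'E'
from kin import *
np.set_printoptions(precision=3,suppress=True)
q0=np.array(obs[2][0]);t=np.radians(45)
for tip in([.44,-.04,.16],[.45,-.04,.19],[.46,-.087,.076]):
    T=np.array(tip)-.025*np.array([np.sin(t),0,-np.cos(t)])
    q1,c=ik(T,Ro.from_euler("xyz",[np.pi,-t,0]),[-.2,.6,2.3,2.9,.6,-1.5]);print(tip,q1,c)
    if tip[0]==.45: Q=q1
P0,R0=fk(p,q0)
N=20;prev=R0
for i in range(1,N+1):
    P,R=fk(p,q0+(Q-q0)*i/N)
    print(i,np.round(P-P0,3),np.round((R*R0.inv()).as_rotvec(),2),"step",round(np.degrees((R*prev.inv()).magnitude()),1),"tip",P+.025*R.apply([0,0,1]));prev=R
    if i==10: Pm,Rm=P,R;print('---')
    if i>10:print("   rel",np.round(P-Pm,3),np.round((R*Rm.inv()).as_rotvec(),2))
E
```

```text
[0.44, -0.04, 0.16] [-0.487  0.447  2.546  2.57   0.657 -1.458] 5.225465981913497e-21
[0.45, -0.04, 0.19] [-0.464  0.295  2.462  2.362  0.467 -1.188] 7.192750419732306e-25
[0.46, -0.087, 0.076] [-0.624  0.843  2.562  2.631  1.008 -1.751] 6.697861363981411e-17
1 [ 0.     0.003 -0.008] [0.01 0.01 0.01] step 1.2 tip [0.419 0.028 0.278]
2 [ 0.     0.005 -0.015] [0.02 0.02 0.02] step 1.1 tip [0.419 0.031 0.271]
3 [ 0.001  0.007 -0.021] [0.04 0.03 0.03] step 1.0 tip [0.42  0.033 0.264]
4 [ 0.002  0.009 -0.027] [0.05 0.03 0.04] step 0.9 tip [0.421 0.035 0.258]
5 [ 0.004  0.01  -0.033] [0.06 0.03 0.05] step 0.8 tip [0.422 0.037 0.253]
6 [ 0.005  0.011 -0.038] [0.07 0.03 0.06] step 0.6 tip [0.424 0.038 0.248]
7 [ 0.007  0.011 -0.043] [0.08 0.03 0.06] step 0.5 tip [0.426 0.038 0.243]
8 [ 0.01   0.01  -0.047] [0.08 0.03 0.06] step 0.5 tip [0.428 0.038 0.239]
9 [ 0.012  0.009 -0.051] [0.09 0.02 0.06] step 0.4 tip [0.431 0.036 0.235]
10 [ 0.015  0.007 -0.055] [0.09 0.02 0.06] step 0.4 tip [0.433 0.034 0.231]
---
11 [ 0.017  0.003 -0.059] [0.09 0.01 0.06] step 0.4 tip [0.436 0.031 0.228]
   rel [ 
[... 507 characters left out ...]
rel [ 0.012 -0.024 -0.019] [-0.02 -0.03 -0.04]
16 [ 0.029 -0.025 -0.078] [ 0.06 -0.02  0.02] step 1.0 tip [0.448 0.001 0.209]
   rel [ 0.014 -0.032 -0.023] [-0.03 -0.04 -0.05]
17 [ 0.03  -0.034 -0.082] [ 0.05 -0.03  0.  ] step 1.1 tip [ 0.45  -0.008  0.205]
   rel [ 0.016 -0.04  -0.027] [-0.04 -0.04 -0.06]
18 [ 0.031 -0.043 -0.087] [ 0.03 -0.03 -0.01] step 1.3 tip [ 0.451 -0.018  0.2  ]
   rel [ 0.016 -0.05  -0.032] [-0.06 -0.04 -0.08]
19 [ 0.031 -0.053 -0.091] [ 0.01 -0.03 -0.03] step 1.4 tip [ 0.451 -0.029  0.195]
   rel [ 0.016 -0.06  -0.037] [-0.08 -0.04 -0.09]
20 [ 0.03  -0.064 -0.097] [-0.01 -0.03 -0.04] step 1.5 tip [ 0.45 -0.04  0.19]
   rel [ 0.016 -0.07  -0.042] [-0.1  -0.04 -0.11]
```

Call:
{"method": "drive_tool", "body": {"fingers": [0.64, 0.64, 0.64, 0.64, 0.64, 0.64, 0.64, 0.64, 0.64, 0.64], "xyz": [[0, 0.005, -0.015], [0.002, 0.009, -0.027], [0.005, 0.011, -0.038], [0.01, 0.01, -0.047], [0.015, 0.007, -0.055], [0.02, -0.001, -0.062], [0.025, -0.011, -0.07], [0.029, -0.025, -0.078], [0.031, -0.043, -0.087], [0.03, -0.064, -0.097]], "turn": [[0.02, 0.02, 0.02], [0.05, 0.03, 0.04], [0.07, 0.03, 0.06], [0.08, 0.03, 0.06], [0.09, 0.02, 0.06], [0.09, 0.0, 0.06], [0.08, -0.01, 0.04], [0.06, -0.02, 0.02], [0.03, -0.03, -0.01], [-0.01, -0.03, -0.04]]}}

```text
clock: 8.63
tool_pos: [0.4346, -0.0364, 0.2107]
ee_rot: [-3.132, -0.793, 0.007]
force: [0.6, 0.1, -0.2]
width: 0.0305
gripper_force: 0.0
```

```bash
cat > st.py <<'E'
from kin import *
from workcell import bot
np.set_printoptions(precision=4,suppress=True)
o=bot.get_obs();R=Ro.from_euler("xyz",o["ee_rot"]);print(o["clock"],"tcp",o["tool_pos"],"tip",o["tool_pos"]+R.apply([0,0,.025]),"q",o["joint_pos"],"F",o["force"],o["width"])
print("turn to th45:",(Ro.from_euler("xyz",[np.pi,-np.pi/4,0])*R.inv()).as_rotvec())
E
python3 st.py
```

```text
8.6333 tcp [ 0.4346 -0.0364  0.2107] tip [ 0.4525 -0.036   0.1932] q [-0.4666  0.2897  2.4583  2.3246  0.4749 -1.1586] F [ 0.583   0.0971 -0.1638] 0.030483213765662983
turn to th45: [-0.0066  0.0081 -0.0136]
```

Call:
{"method": "drive_tool", "body": {"fingers": [0.64, 0.64, 0.64, 0.64, 0.64, 0.64, 0.64, 0.64, 0.64, 0.64], "xyz": [[0, -0.012, 0], [0, -0.025, -0.01], [0, -0.038, -0.025], [0, -0.051, -0.04], [0.005, -0.051, -0.06], [0.005, -0.051, -0.08], [0.005, -0.051, -0.095], [0.005, -0.051, -0.108], [0.005, -0.051, -0.117], [0.005, -0.051, -0.117]], "turn": [[0, 0, 0], [0, 0, 0], [0, 0, 0], [0, 0, 0], [-0.005, 0.008, -0.014], [-0.007, 0.008, -0.014], [-0.007, 0.008, -0.014], [-0.007, 0.008, -0.014], [-0.007, 0.008, -0.014], [-0.007, 0.008, -0.014]]}}

```text
clock: 9.47
tool_pos: [0.4393, -0.0863, 0.0914]
ee_rot: [-3.135, -0.784, -0.005]
force: [0.2, -0.9, -0.6]
width: 0.0311
gripper_force: 0.0
```

```bash
python3 st.py; python3 - <<'E'
from h import *
f=bot.grab_frame("wrist");s=bot.grab_frame("side")
cv2.imwrite("pics/w4.png",np.hstack([cv2.resize(f[:,:,::-1],(400,300)),cv2.resize(s[100:320,120:400,::-1],(400,300))]))
E
```

```text
9.4667 tcp [ 0.4393 -0.0863  0.0914] tip [ 0.4569 -0.0862  0.0737] q [-0.6319  0.8616  2.5723  2.6301  1.0305 -1.7652] F [ 0.2342 -0.9458 -0.6266] 0.031109306548912065
turn to th45: [-0.0047 -0.0013  0.0002]
```

View pics/w4.png

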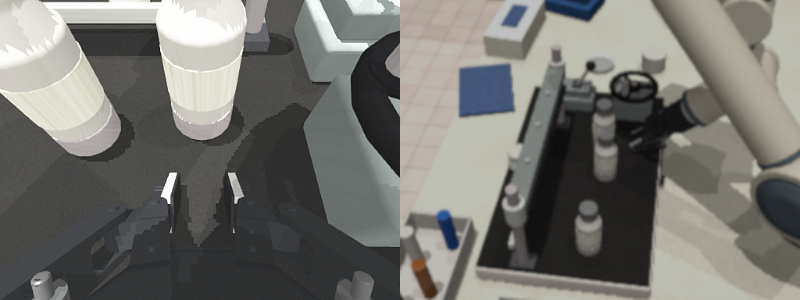

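Bottle0 is centred between the tips: it is at column 204 and the tips are at 172 and 235. I push it in.

Call:
{"method": "drive_tool", "body": {"fingers": [0.64, 0.64, 0.64, 0.64, 0.64, 0.64, 0.64, 0.64, 0.64, 0.64], "xyz": [[0.012, -0.001, 0], [0.024, -0.001, 0], [0.032, -0.001, 0], [0.038, -0.001, 0], [0.044, -0.001, 0], [0.052, -0.001, 0], [0.06, -0.001, 0], [0.069, -0.001, 0], [0.078, -0.001, 0], [0.087, -0.001, 0]], "turn": [[0, 0, 0], [0, 0, 0], [0, 0, 0], [0, 0, 0], [0, 0, 0], [0, 0, 0], [0, 0, 0], [0, 0, 0], [0, 0, 0], [0, 0, 0]]}}

```text
clock: 10.4
tool_pos: [0.5248, -0.0869, 0.0938]
ee_rot: [-3.139, -0.782, -0.002]
force: [-3.2, 0.4, 2.0]
width: 0.0312
gripper_force: 1.8
```

Call:
{"method": "drive_tool", "body": {"fingers": [0.64, 0.64, 0.64, 0.64, 0.64, 0.64, 0.64, 0.64, 0.64, 0.64], "xyz": [[0.009, 0, 0], [0.018, 0, 0], [0.027, 0, 0], [0.036, 0, 0], [0.044, 0, 0], [0.051, 0, 0], [0.057, 0, 0], [0.061, 0, 0], [0.064, 0, 0], [0.066, 0, 0]], "turn": [[0, 0, 0], [0, 0, 0], [0, 0, 0], [0, 0, 0], [0, 0, 0], [0, 0, 0], [0, 0, 0], [0, 0, 0], [0, 0, 0], [0, 0, 0]]}}

```text
clock: 11.23
tool_pos: [0.5908, -0.0871, 0.0931]
ee_rot: [-3.14, -0.782, -0.002]
force: [-4.2, 0.2, 3.5]
width: 0.0308
gripper_force: 2.3
```

```bash
python3 st.py; python3 - <<'E'
from h import *
f=bot.grab_frame("wrist");s=bot.grab_frame("side")
cv2.imwrite("pics/w5.png",np.hstack([cv2.resize(f[:,:,::-1],(400,300)),cv2.resize(s[100:320,120:400,::-1],(400,300))]))
E
```

```text
11.2333 tcp [ 0.5908 -0.0871  0.0931] tip [ 0.6084 -0.087   0.0754] q [-0.3866  0.6938  2.1601  2.5813  0.5242 -1.3533] F [-4.2158  0.168   3.4748] 0.030835520351290897
turn to th45: [-0.0013 -0.0039  0.0007]
```

View pics/w5.png

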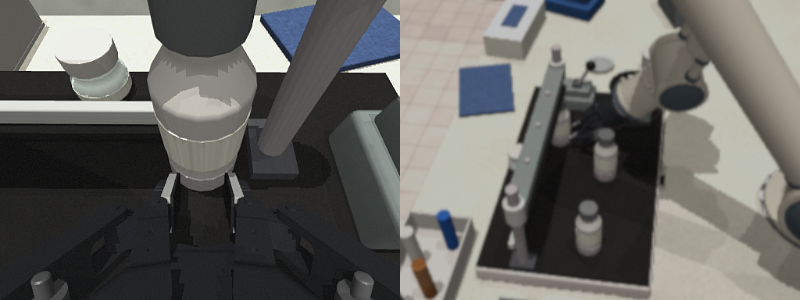

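The bottle is upright under the bar and cradled, with a few mm to go to the rail.

Call:
{"method": "drive_tool", "body": {"fingers": [0.64, 0.64, 0.64, 0.64], "xyz": [[0.0015, 0, 0], [0.003, 0, 0], [0.0045, 0, 0], [0.006, 0, 0]], "turn": [[0, 0, 0], [0, 0, 0], [0, 0, 0], [0, 0, 0]]}}

```text
clock: 11.67
tool_pos: [0.5966, -0.0871, 0.0931]
ee_rot: [-3.14, -0.781, -0.002]
force: [-2.5, -0.7, 1.9]
width: 0.0306
gripper_force: 1.6
```

Call:
{"method": "drive_tool", "body": {"fingers": [0.64, 0.64], "xyz": [[0.001, 0, 0], [0.002, 0, 0]], "turn": [[0, 0, 0], [0, 0, 0]]}}

```text
clock: 11.83
tool_pos: [0.5987, -0.0871, 0.0931]
ee_rot: [-3.14, -0.782, -0.002]
force: [-2.8, 0.2, 0.4]
width: 0.0307
gripper_force: 1.5
```

Call:
{"method": "drive_tool", "body": {"fingers": [0.64, 0.64], "xyz": [[0.001, 0, 0], [0.002, 0, 0]], "turn": [[0, 0, 0], [0, 0, 0]]}}

```text
clock: 12.0
tool_pos: [0.6006, -0.0871, 0.0931]
ee_rot: [-3.14, -0.781, -0.002]
force: [-3.8, -0.4, 1.4]
width: 0.0306
gripper_force: 2.2
```

Call:
{"method": "drive_tool", "body": {"fingers": [0.64, 0.64], "xyz": [[0.001, 0, 0], [0.002, 0, 0]], "turn": [[0, 0, 0], [0, 0, 0]]}}

```text
clock: 12.17
tool_pos: [0.6016, -0.0869, 0.0927]
ee_rot: [-3.139, -0.78, -0.003]
force: [-16.0, -1.7, 7.7]
width: 0.031
gripper_force: 7.4
```

Call:
{"method": "drive_tool", "body": {"fingers": [0.64], "xyz": [[0.001, 0, 0]], "turn": [[0, 0, 0]]}}

```text
clock: 12.25
tool_pos: [0.602, -0.0868, 0.0926]
ee_rot: [-3.139, -0.778, -0.003]
force: [-21.2, -1.2, 10.2]
width: 0.0306
gripper_force: 10.1
```

Force rose to 21 N at the rail, so bottle0 is seated. I back off and move to bottle1.

Call:
{"method": "drive_tool", "body": {"fingers": [0.64, 0.64, 0.64, 0.64, 0.64, 0.64, 0.64, 0.64, 0.64, 0.64], "xyz": [[-0.004, 0, 0], [-0.012, 0, 0], [-0.03, 0, 0], [-0.055, 0, 0], [-0.08, 0, 0], [-0.105, 0, 0], [-0.13, 0, 0], [-0.15, 0.005, 0], [-0.157, 0.02, 0], [-0.157, 0.04, 0]], "turn": [[0, 0, 0], [0, 0, 0], [0, 0, 0], [0, 0, 0], [0, 0, 0], [0, 0, 0], [0, 0, 0], [0, 0, 0], [0, 0, 0], [0, 0, 0]]}}

```text
clock: 13.08
tool_pos: [0.4451, -0.0487, 0.0931]
ee_rot: [-3.141, -0.78, -0.006]
force: [0.9, 0.5, -0.4]
width: 0.0305
gripper_force: 0.0
```

Call:
{"method": "drive_tool", "body": {"fingers": [0.64, 0.64, 0.64, 0.64, 0.64], "xyz": [[0, 0.018, 0], [0, 0.035, 0], [0, 0.05, 0], [0, 0.058, 0], [0, 0.058, 0]], "turn": [[0, 0, 0], [0, 0, 0], [0, 0, 0], [0, 0, 0], [0, 0, 0]]}}

```text
clock: 13.5
tool_pos: [0.4464, 0.0125, 0.0933]
ee_rot: [-3.14, -0.782, 0.001]
force: [0.5, 0.5, -1.0]
width: 0.0307
gripper_force: 0.0
```

```bash
python3 st.py; python3 - <<'E'
from h import *
f=bot.grab_frame("wrist");s=bot.grab_frame("side")
cv2.imwrite("pics/w6.png",np.hstack([cv2.resize(f[:,:,::-1],(400,300)),cv2.resize(s[100:320,120:400,::-1],(400,300))]))
E
```

```text
13.5 tcp [0.4464 0.0125 0.0933] tip [0.4641 0.0125 0.0756] q [-0.2123  0.8833  2.6035  2.9737  1.1209 -1.65  ] F [ 0.4692  0.53   -0.9967] 0.030680552742607642
turn to th45: [-0.0008 -0.0036 -0.002 ]
```

View pics/w6.png

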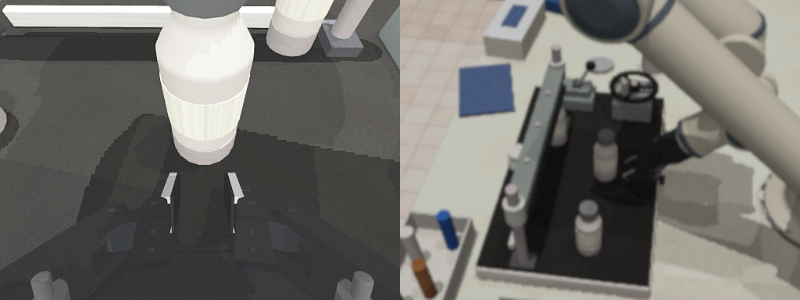

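Bottle1 is centred at column 204, and bottle0 is standing against the rail. I push bottle1.

Call:
{"method": "drive_tool", "body": {"fingers": [0.64, 0.64, 0.64, 0.64, 0.64, 0.64, 0.64, 0.64, 0.64, 0.64], "xyz": [[0.007, 0, 0], [0.013, 0, 0], [0.019, 0, 0], [0.026, 0, 0], [0.034, 0, 0], [0.043, 0, 0], [0.052, 0, 0], [0.061, 0, 0], [0.07, 0, 0], [0.079, 0, 0]], "turn": [[0, 0, 0], [0, 0, 0], [0, 0, 0], [0, 0, 0], [0, 0, 0], [0, 0, 0], [0, 0, 0], [0, 0, 0], [0, 0, 0], [0, 0, 0]]}}

```text
clock: 14.43
tool_pos: [0.5258, 0.0095, 0.0933]
ee_rot: [-3.141, -0.781, -0.003]
force: [-2.0, -0.1, -0.4]
width: 0.031
gripper_force: 0.9
```

Call:
{"method": "drive_tool", "body": {"fingers": [0.64, 0.64, 0.64, 0.64, 0.64, 0.64, 0.64, 0.64, 0.64, 0.64], "xyz": [[0.009, 0, 0], [0.018, 0, 0], [0.027, 0, 0], [0.036, 0, 0], [0.045, 0, 0], [0.053, 0, 0], [0.06, 0, 0], [0.066, 0, 0], [0.07, 0, 0], [0.072, 0, 0]], "turn": [[0, 0, 0], [0, 0, 0], [0, 0, 0], [0, 0, 0], [0, 0, 0], [0, 0, 0], [0, 0, 0], [0, 0, 0], [0, 0, 0], [0, 0, 0]]}}

```text
clock: 15.27
tool_pos: [0.5981, 0.0106, 0.0932]
ee_rot: [-3.14, -0.782, -0.002]
force: [-3.4, 0.3, 0.2]
width: 0.0307
gripper_force: 1.1
```

Call:
{"method": "drive_tool", "body": {"fingers": [0.64, 0.64], "xyz": [[0.001, 0, 0], [0.002, 0, 0]], "turn": [[0, 0, 0], [0, 0, 0]]}}

```text
clock: 15.43
tool_pos: [0.5993, 0.011, 0.0931]
ee_rot: [-3.14, -0.781, -0.002]
force: [-2.5, -0.4, 1.1]
width: 0.0304
gripper_force: 1.4
```

Call:
{"method": "drive_tool", "body": {"fingers": [0.64, 0.64], "xyz": [[0.001, 0, 0], [0.002, 0, 0]], "turn": [[0, 0, 0], [0, 0, 0]]}}

```text
clock: 15.6
tool_pos: [0.6014, 0.011, 0.0931]
ee_rot: [-3.14, -0.781, -0.002]
force: [-3.2, 0.3, 1.8]
width: 0.0311
gripper_force: 1.5
```

Call:
{"method": "drive_tool", "body": {"fingers": [0.64, 0.64], "xyz": [[0.001, 0, 0], [0.002, 0, 0]], "turn": [[0, 0, 0], [0, 0, 0]]}}

```text
clock: 15.77
tool_pos: [0.6024, 0.011, 0.0927]
ee_rot: [-3.14, -0.779, -0.002]
force: [-14.8, -0.0, 6.5]
width: 0.0308
gripper_force: 6.7
```

Call:
{"method": "drive_tool", "body": {"fingers": [0.64], "xyz": [[0.001, 0, 0]], "turn": [[0, 0, 0]]}}

```text
clock: 15.85
tool_pos: [0.6028, 0.0111, 0.0925]
ee_rot: [-3.14, -0.778, -0.002]
force: [-20.5, -0.2, 9.7]
width: 0.0308
gripper_force: 9.3
```

Call:
{"method": "drive_tool", "body": {"fingers": [0.64, 0.64, 0.64, 0.64, 0.64, 0.64, 0.64, 0.64, 0.64, 0.64], "xyz": [[-0.004, 0, 0], [-0.012, 0, 0], [-0.03, 0, 0], [-0.055, 0, 0], [-0.08, 0, 0], [-0.105, 0.005, 0], [-0.13, 0.015, 0], [-0.145, 0.035, 0], [-0.153, 0.06, 0], [-0.153, 0.085, 0]], "turn": [[0, 0, 0], [0, 0, 0], [0, 0, 0], [0, 0, 0], [0, 0, 0], [0, 0, 0], [0, 0, 0], [0, 0, 0], [0, 0, 0], [0, 0, 0]]}}

```text
clock: 16.68
tool_pos: [0.4493, 0.0955, 0.0922]
ee_rot: [-3.141, -0.778, -0.003]
force: [1.1, -0.3, -0.7]
width: 0.0307
gripper_force: 0.0
```

Call:
{"method": "drive_tool", "body": {"fingers": [0.64, 0.64, 0.64, 0.64, 0.64, 0.64, 0.64, 0.64], "xyz": [[0, 0.02, 0], [0, 0.04, 0], [0, 0.06, 0], [0, 0.08, 0], [0, 0.1, 0], [0, 0.112, 0], [0, 0.117, 0], [0, 0.117, 0]], "turn": [[0, 0, 0], [0, 0, 0], [0, 0, 0], [0, 0, 0], [0, 0, 0], [0, 0, 0], [0, 0, 0], [0, 0, 0]]}}

```text
clock: 17.35
tool_pos: [0.4517, 0.2138, 0.0935]
ee_rot: [-3.14, -0.783, -0.0]
force: [-0.6, -0.9, -0.6]
width: 0.0314
gripper_force: 0.0
```

```bash
python3 st.py; python3 - <<'E'
from h import *
f=bot.grab_frame("wrist");s=bot.grab_frame("side")
cv2.imwrite("pics/w7.png",np.hstack([cv2.resize(f[:,:,::-1],(400,300)),cv2.resize(s[100:320,120:400,::-1],(400,300))]))
E
```

```text
17.35 tcp [0.4517 0.2138 0.0935] tip [0.4693 0.2138 0.0758] q [ 0.5519  0.7149  2.3324  3.7472  0.7039 -1.645 ] F [-0.5614 -0.8803 -0.6025] 0.03137708459233046
turn to th45: [-0.0014 -0.0024 -0.0009]
```

View pics/w7.png

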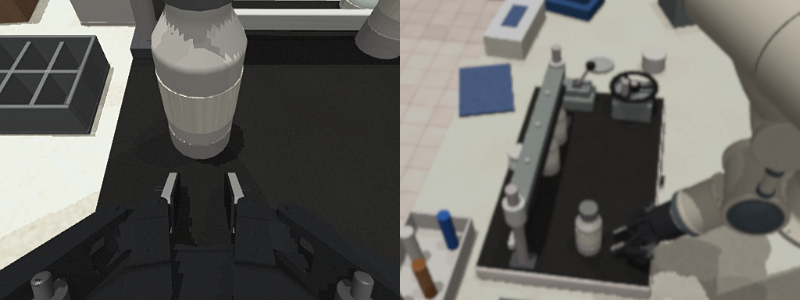

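Bottle2 is centred at column 201, and the other two stand under the bar. I push bottle2.

Call:
{"method": "drive_tool", "body": {"fingers": [0.64, 0.64, 0.64, 0.64, 0.64, 0.64, 0.64, 0.64, 0.64, 0.64], "xyz": [[0.007, 0.001, 0], [0.014, 0.001, 0], [0.02, 0.001, 0], [0.026, 0.001, 0], [0.032, 0.001, 0], [0.04, 0.001, 0], [0.049, 0.001, 0], [0.058, 0.001, 0], [0.067, 0.001, 0], [0.076, 0.001, 0]], "turn": [[0, 0, 0], [0, 0, 0], [0, 0, 0], [0, 0, 0], [0, 0, 0], [0, 0, 0], [0, 0, 0], [0, 0, 0], [0, 0, 0], [0, 0, 0]]}}

```text
clock: 18.28
tool_pos: [0.5286, 0.2139, 0.0932]
ee_rot: [-3.14, -0.782, -0.002]
force: [-1.6, 0.3, 0.6]
width: 0.0305
gripper_force: 1.0
```

Call:
{"method": "drive_tool", "body": {"fingers": [0.64, 0.64, 0.64, 0.64, 0.64, 0.64, 0.64, 0.64, 0.64, 0.64], "xyz": [[0.009, 0, 0], [0.018, 0, 0], [0.027, 0, 0], [0.036, 0, 0], [0.045, 0, 0], [0.053, 0, 0], [0.06, 0, 0], [0.066, 0, 0], [0.07, 0, 0], [0.072, 0, 0]], "turn": [[0, 0, 0], [0, 0, 0], [0, 0, 0], [0, 0, 0], [0, 0, 0], [0, 0, 0], [0, 0, 0], [0, 0, 0], [0, 0, 0], [0, 0, 0]]}}

```text
clock: 19.12
tool_pos: [0.6001, 0.2139, 0.0932]
ee_rot: [-3.14, -0.782, -0.002]
force: [-3.3, 0.1, -0.5]
width: 0.0307
gripper_force: 1.0
```

Call:
{"method": "drive_tool", "body": {"fingers": [0.64, 0.64], "xyz": [[0.001, 0, 0], [0.002, 0, 0]], "turn": [[0, 0, 0], [0, 0, 0]]}}

```text
clock: 19.28
tool_pos: [0.6014, 0.2139, 0.0931]
ee_rot: [-3.14, -0.781, -0.002]
force: [-2.3, 0.4, 0.2]
width: 0.0309
gripper_force: 1.3
```

Call:
{"method": "drive_tool", "body": {"fingers": [0.64, 0.64], "xyz": [[0.001, 0, 0], [0.002, 0, 0]], "turn": [[0, 0, 0], [0, 0, 0]]}}

```text
clock: 19.45
tool_pos: [0.6033, 0.2139, 0.0931]
ee_rot: [-3.14, -0.781, -0.002]
force: [-6.3, -0.3, 0.5]
width: 0.0309
gripper_force: 2.4
```

Call:
{"method": "drive_tool", "body": {"fingers": [0.64, 0.64, 0.64], "xyz": [[0.001, 0, 0], [0.002, 0, 0], [0.0025, 0, 0]], "turn": [[0, 0, 0], [0, 0, 0], [0, 0, 0]]}}

```text
clock: 19.7
tool_pos: [0.6044, 0.2138, 0.0926]
ee_rot: [-3.141, -0.779, -0.001]
force: [-19.1, 0.5, 9.3]
width: 0.0309
gripper_force: 8.2
```

Call:
{"method": "drive_tool", "body": {"fingers": [0.64, 0.64, 0.64, 0.64, 0.64, 0.64, 0.64, 0.64, 0.64, 0.64], "xyz": [[-0.004, 0, 0], [-0.012, 0, 0], [-0.03, 0, 0], [-0.055, 0, 0], [-0.08, 0, 0], [-0.105, -0.01, 0.01], [-0.13, -0.03, 0.02], [-0.15, -0.06, 0.03], [-0.16, -0.09, 0.045], [-0.165, -0.12, 0.06]], "turn": [[0, 0, 0], [0, 0, 0], [0, 0, 0], [0, 0, 0], [0, 0, 0], [0, 0, 0], [0, 0, 0], [0, 0, 0], [0, 0, 0], [0, 0, 0]]}}

```text
clock: 20.53
tool_pos: [0.4389, 0.0955, 0.1524]
ee_rot: [-3.139, -0.779, 0.0]
force: [1.6, 0.0, 0.7]
width: 0.031
gripper_force: 0.0
```

```bash
python3 st.py; python3 - <<'E'
from kin import *
from workcell import bot
np.set_printoptions(precision=3,suppress=True)
o=bot.get_obs();q0=o["joint_pos"];P0,R0=fk(p,q0)
Q=np.array([-0.2554,-0.1058,2.303,0.8025,0.2952,0.5753])
for i in range(1,11):
    P,R=fk(p,q0+(Q-q0)*i/10);print(np.round(P-P0,3).tolist(),np.round((R*R0.inv()).as_rotvec(),3).tolist())
E
```

```text
20.5333 tcp [0.4389 0.0955 0.1524] tip [0.4565 0.0956 0.1346] q [ 0.1545  0.5406  2.4893  3.3128  0.6688 -1.5956] F [1.5702 0.0481 0.6997] 0.03100507729887836
turn to th45: [-0.0016 -0.0063 -0.002 ]
[0.01, 0.03, 0.024] [0.125, -0.036, 0.056]
[0.011, 0.053, 0.047] [0.222, -0.047, 0.112]
[0.006, 0.068, 0.066] [0.286, -0.04, 0.162]
[-0.003, 0.074, 0.081] [0.319, -0.019, 0.201]
[-0.013, 0.07, 0.092] [0.32, 0.009, 0.223]
[-0.022, 0.056, 0.1] [0.293, 0.035, 0.225]
[-0.029, 0.034, 0.108] [0.243, 0.055, 0.207]
[-0.034, 0.004, 0.117] [0.175, 0.061, 0.168]
[-0.036, -0.032, 0.132] [0.094, 0.05, 0.112]
[-0.037, -0.072, 0.152] [0.006, 0.019, 0.043]
```

Call:
{"method": "drive_tool", "body": {"fingers": [0.5, 0.5, 0.5, 0.5, 0.5, 0.5, 0.5, 0.5, 0.5, 0.5], "xyz": [[0.005, 0.015, 0.012], [0.01, 0.03, 0.024], [0.01, 0.042, 0.036], [0.011, 0.053, 0.047], [0.009, 0.061, 0.057], [0.006, 0.068, 0.066], [0.002, 0.072, 0.074], [-0.003, 0.074, 0.081], [-0.008, 0.072, 0.087], [-0.013, 0.07, 0.092]], "turn": [[0.062, -0.018, 0.028], [0.125, -0.036, 0.056], [0.174, -0.042, 0.084], [0.222, -0.047, 0.112], [0.254, -0.044, 0.137], [0.286, -0.04, 0.162], [0.303, -0.03, 0.182], [0.319, -0.019, 0.201], [0.32, -0.005, 0.212], [0.32, 0.009, 0.223]]}}

```text
clock: 21.37
tool_pos: [0.4278, 0.1656, 0.2447]
ee_rot: [-2.694, -0.757, -0.089]
force: [-0.6, -0.0, 0.6]
width: 0.0429
gripper_force: 0.0
```

```bash
python3 st.py; python3 - <<'E'
from kin import *
from h import cv2,plane,ray
from workcell import bot
np.set_printoptions(precision=3,suppress=True)
o=bot.get_obs();q0=o["joint_pos"];P0,R0=fk(p,q0)
Q=np.array([-0.2554,-0.1058,2.303,0.8025,0.2952,0.5753])
for i in range(1,11):
    P,R=fk(p,q0+(Q-q0)*i/10);print(np.round(P-P0,3).tolist(),np.round((R*R0.inv()).as_rotvec(),3).tolist())
E
```

```text
21.3667 tcp [0.4278 0.1656 0.2447] tip [0.4442 0.175  0.2284] q [-0.0478  0.2178  2.3927  2.0602  0.4791 -0.5078] F [-0.635  -0.0091  0.5574] 0.04286259648151218
turn to th45: [-0.3212 -0.0138 -0.2237]
[-0.005, -0.006, 0.004] [-0.012, 0.012, 0.006]
[-0.009, -0.014, 0.008] [-0.03, 0.022, 0.007]
[-0.014, -0.024, 0.012] [-0.053, 0.031, 0.002]
[-0.017, -0.036, 0.016] [-0.082, 0.038, -0.009]
[-0.02, -0.05, 0.02] [-0.114, 0.043, -0.025]
[-0.022, -0.066, 0.026] [-0.151, 0.043, -0.046]
[-0.024, -0.084, 0.032] [-0.189, 0.04, -0.072]
[-0.025, -0.102, 0.039] [-0.23, 0.033, -0.103]
[-0.025, -0.122, 0.049] [-0.273, 0.021, -0.137]
[-0.026, -0.142, 0.06] [-0.316, 0.005, -0.175]
```

Call:
{"method": "drive_tool", "body": {"fingers": [0.4, 0.4, 0.4, 0.4, 0.4, 0.4, 0.4, 0.4, 0.4, 0.4], "xyz": [[-0.005, -0.006, 0.004], [-0.009, -0.014, 0.008], [-0.014, -0.024, 0.012], [-0.017, -0.036, 0.016], [-0.02, -0.05, 0.02], [-0.022, -0.066, 0.026], [-0.024, -0.084, 0.032], [-0.025, -0.102, 0.039], [-0.025, -0.122, 0.049], [-0.026, -0.142, 0.06]], "turn": [[-0.012, 0.012, 0.006], [-0.03, 0.022, 0.007], [-0.053, 0.031, 0.002], [-0.082, 0.038, -0.009], [-0.114, 0.043, -0.025], [-0.151, 0.043, -0.046], [-0.189, 0.04, -0.072], [-0.23, 0.033, -0.103], [-0.273, 0.021, -0.137], [-0.316, 0.005, -0.175]]}}

```text
clock: 22.2
tool_pos: [0.4019, 0.023, 0.3047]
ee_rot: [-3.133, -0.761, 0.037]
force: [0.3, -0.0, -0.6]
width: 0.051
gripper_force: 0.0
```

```bash
python3 st.py; python3 - <<'E'
from kin import *
from h import cv2,plane,ray
from workcell import bot
import pickle
np.set_printoptions(precision=3,suppress=True)
o=bot.get_obs();R0=Ro.from_euler("xyz",o["ee_rot"])
c=bot.calibration("wrist");f=bot.grab_frame("wrist");pickle.dump(c,open("w8.pkl","wb"))
cv2.imwrite("pics/w8.png",cv2.resize(f[:,:,::-1],(800,600),interpolation=cv2.INTER_CUBIC))
for yw in (0,.435): print((Ro.from_euler("xyz",[np.pi,0,yw])*R0.inv()).as_rotvec())
E
```

```text
22.2 tcp [0.4019 0.023  0.3047] tip [0.4191 0.0238 0.2866] q [-0.2559 -0.107   2.303   0.7975  0.2941  0.5796] F [ 0.3301 -0.0366 -0.6125] 0.05101490449288968
turn to th45: [-0.0056 -0.0247 -0.0433]
[-0.022  0.761 -0.039]
[-0.187  0.742  0.375]
```

View pics/w8.png

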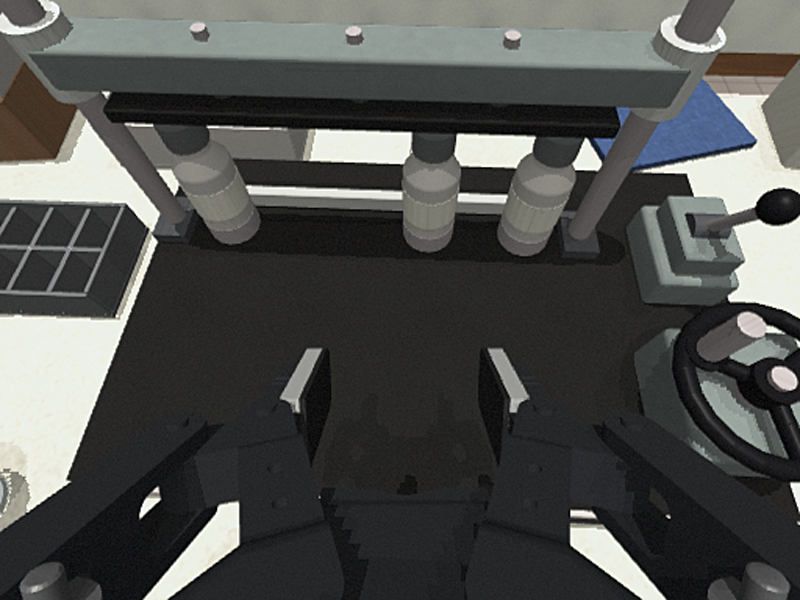

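All three bottles stand upright against the rail under the raised pad, with their feet at about (233,235), (428,243) and (524,247). I go back to the crank pin, which is at (750,325).

Call:
{"method": "drive_tool", "body": {"fingers": [0.3, 0.3, 0.3, 0.3, 0.3, 0.3, 0.3, 0.3, 0.3, 0.3], "xyz": [[0, -0.01, 0.01], [0, -0.025, 0.02], [0, -0.045, 0.03], [0.01, -0.07, 0.03], [0.02, -0.095, 0.03], [0.03, -0.12, 0.03], [0.05, -0.145, 0.02], [0.065, -0.17, 0], [0.08, -0.195, -0.02], [0.089, -0.206, -0.05]], "turn": [[-0.021, 0.082, 0.042], [-0.042, 0.165, 0.083], [-0.062, 0.247, 0.125], [-0.083, 0.33, 0.167], [-0.104, 0.412, 0.208], [-0.125, 0.495, 0.25], [-0.145, 0.577, 0.292], [-0.166, 0.66, 0.333], [-0.187, 0.742, 0.375], [-0.187, 0.742, 0.375]]}}

```text
clock: 23.08
tool_pos: [0.4945, -0.1848, 0.254]
ee_rot: [-3.141, 0.003, 0.438]
force: [-0.3, 0.4, -0.6]
width: 0.0601
gripper_force: 0.0
```

Call:
{"method": "drive_tool", "body": {"fingers": [0.3, 0.3, 0.3, 0.3], "xyz": [[0, 0, -0.01], [0, 0, -0.02], [0, 0, -0.03], [0, 0, -0.03]], "turn": [[0, 0, 0], [0, 0, 0], [0, 0, 0], [0, 0, 0]]}}

```text
clock: 23.42
tool_pos: [0.4902, -0.1814, 0.2234]
ee_rot: [-3.138, 0.001, 0.435]
force: [-0.4, 0.2, 0.2]
width: 0.0596
gripper_force: 0.0
```

```bash
python3 st.py; python3 - <<'E'
from h import *
f=bot.grab_frame("wrist");s=bot.grab_frame("side");cc=bot.grab_frame("scene")
cv2.imwrite("pics/w9.png",np.hstack([cv2.resize(f[:,:,::-1],(400,300)),cv2.resize(s[100:300,140:390,::-1],(400,300))]))
E
```

```text
23.4167 tcp [ 0.4902 -0.1814  0.2234] tip [ 0.4901 -0.1814  0.1984] q [-0.4699  0.39    1.6362  0.002   1.1187  0.6652] F [-0.3647  0.1572  0.1806] 0.05959561062746412
turn to th45: [ 0.1674 -0.7741 -0.4136]
```

View pics/w9.png

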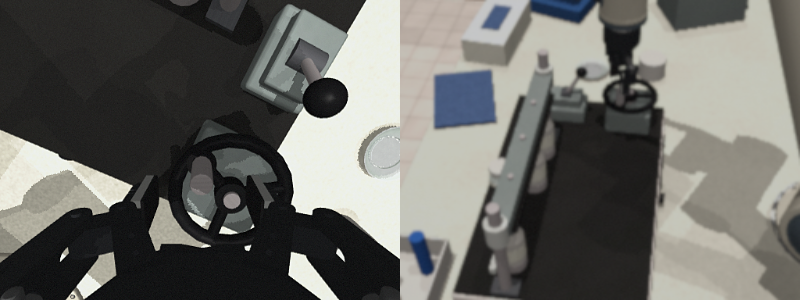

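The pin lies between the open fingers at about (203,170), and the bottles stay under the bar. I descend and grip.

Call:
{"method": "drive_tool", "body": {"fingers": [0.3, 0.3, 0.3, 0.3, 1, 1, 1, 1, 1, 1], "xyz": [[0, -0.001, -0.015], [0, -0.001, -0.03], [0, -0.001, -0.041], [0, -0.001, -0.041], [0, -0.001, -0.041], [0, -0.001, -0.041], [0, -0.001, -0.041], [0, -0.001, -0.041], [0, -0.001, -0.041], [0, -0.001, -0.041]], "turn": [[0, 0, 0], [0, 0, 0], [0, 0, 0], [0, 0, 0], [0, 0, 0], [0, 0, 0], [0, 0, 0], [0, 0, 0], [0, 0, 0], [0, 0, 0]], "force": 60}}

```text
clock: 24.4
tool_pos: [0.4918, -0.1833, 0.1846]
ee_rot: [-3.141, -0.002, 0.435]
force: [-0.9, 4.2, 7.8]
width: 0.0166
gripper_force: 58.3
```

```bash
python3 - <<'E'
from workcell import bot
import numpy as np
o=bot.get_obs();P=o["tool_pos"];H=np.array([.4683,-.2230]);d=P[:2]-H;f0=np.arctan2(d[1],d[0]);print(P,np.hypot(*d),f0,o["width"],o["force"])
prev=P[:2]
f=f0
for n,st in ((10,.25),(10,.3),(10,.2)):
    L=[]
    for i in range(1,n+1):
        L.append([round(float(v),3) for v in H+.045*np.array([np.cos(f-st*i),np.sin(f-st*i)])-prev]+[0])
    f-=st*n; prev=H+.045*np.array([np.cos(f),np.sin(f)]); print(f0-f,f,L)
E
```

```text
[ 0.49184599 -0.18328967  0.18455566] 0.0461662587738194 1.0355814700932595 0.016640136024503198 [-0.86057932  4.20690695  7.7695948 ]
2.5 -1.4644185299067405 [[0.008, -0.008, 0], [0.015, -0.017, 0], [0.02, -0.027, 0], [0.021, -0.038, 0], [0.02, -0.049, 0], [0.017, -0.06, 0], [0.01, -0.069, 0], [0.002, -0.077, 0], [-0.008, -0.082, 0], [-0.019, -0.084, 0]]
5.5 -4.464418529906741 [[-0.013, 0.001, 0], [-0.026, 0.005, 0], [-0.037, 0.013, 0], [-0.045, 0.024, 0], [-0.049, 0.037, 0], [-0.049, 0.05, 0], [-0.046, 0.063, 0], [-0.039, 0.075, 0], [-0.028, 0.083, 0], [-0.016, 0.088, 0]]
7.5 -6.464418529906741 [[0.009, 0.001, 0], [0.018, 0.001, 0], [0.027, -0.001, 0], [0.035, -0.005, 0], [0.042, -0.011, 0], [0.048, -0.018, 0], [0.052, -0.025, 0], [0.055, -0.034, 0], [0.056, -0.043, 0], [0.055, -0.052, 0]]
```

Call:
{"method": "drive_tool", "body": {"fingers": [1, 1, 1, 1, 1, 1, 1, 1, 1, 1], "xyz": [[0.008, -0.008, 0], [0.015, -0.017, 0], [0.02, -0.027, 0], [0.021, -0.038, 0], [0.02, -0.049, 0], [0.017, -0.06, 0], [0.01, -0.069, 0], [0.002, -0.077, 0], [-0.008, -0.082, 0], [-0.019, -0.084, 0]], "turn": [[0, 0, 0], [0, 0, 0], [0, 0, 0], [0, 0, 0], [0, 0, 0], [0, 0, 0], [0, 0, 0], [0, 0, 0], [0, 0, 0], [0, 0, 0]]}}

```text
clock: 25.23
tool_pos: [0.473, -0.2671, 0.1846]
ee_rot: [-3.14, -0.003, 0.434]
force: [6.1, 15.0, 7.1]
width: 0.0165
gripper_force: 59.0
```

```bash
python3 - <<'E'
from h import *
s=bot.grab_frame("side");cc=bot.grab_frame("scene")
cv2.imwrite("pics/w10.png",np.hstack([cv2.resize(s[100:280,160:370,::-1],(400,343)),cv2.resize(cc[100:280,190:400,::-1],(400,343))]))
E
```

```text
(no output)
```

View pics/w10.png

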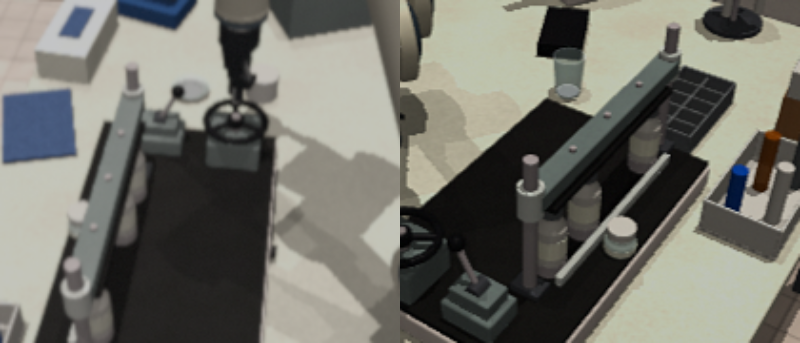

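All three bottles stand against the rail under the bar. I continue winding clockwise.

Call:
{"method": "drive_tool", "body": {"fingers": [1, 1, 1, 1, 1, 1, 1, 1, 1, 1], "xyz": [[-0.013, 0.001, 0], [-0.026, 0.005, 0], [-0.037, 0.013, 0], [-0.045, 0.024, 0], [-0.049, 0.037, 0], [-0.049, 0.05, 0], [-0.046, 0.063, 0], [-0.039, 0.075, 0], [-0.028, 0.083, 0], [-0.016, 0.088, 0]], "turn": [[0, 0, 0], [0, 0, 0], [0, 0, 0], [0, 0, 0], [0, 0, 0], [0, 0, 0], [0, 0, 0], [0, 0, 0], [0, 0, 0], [0, 0, 0]]}}

```text
clock: 26.17
tool_pos: [0.4559, -0.1787, 0.1845]
ee_rot: [-3.14, 0.0, 0.435]
force: [-8.8, -4.7, 13.8]
width: 0.0166
gripper_force: 61.4
```

Call:
{"method": "drive_tool", "body": {"fingers": [1, 1, 1, 1, 1, 1, 1, 1, 1, 1], "xyz": [[0.009, 0.001, 0], [0.018, 0.001, 0], [0.027, -0.001, 0], [0.035, -0.005, 0], [0.042, -0.011, 0], [0.048, -0.018, 0], [0.052, -0.025, 0], [0.055, -0.034, 0], [0.056, -0.043, 0], [0.055, -0.052, 0]], "turn": [[0, 0, 0], [0, 0, 0], [0, 0, 0], [0, 0, 0], [0, 0, 0], [0, 0, 0], [0, 0, 0], [0, 0, 0], [0, 0, 0], [0, 0, 0]]}}

```text
clock: 27.0
tool_pos: [0.5128, -0.2313, 0.1846]
ee_rot: [-3.141, -0.003, 0.435]
force: [3.2, 9.3, 5.7]
width: 0.0164
gripper_force: 60.7
```

```bash
cat > wh.py <<'E'
from workcell import bot
import numpy as np,sys
o=bot.get_obs();P=o["tool_pos"];H=np.array([.4683,-.2230]);d=P[:2]-H;f0=np.arctan2(d[1],d[0]);F=o["force"]
r=d/np.hypot(*d);t=np.array([r[1],-r[0]])
print(P,np.hypot(*d),"phi",f0,"tang",F[:2]@t,"rad",F[:2]@r,o["width"],o["force"])
for st in map(float,sys.argv[1:]):
    print([[round(float(v),3) for v in H+.045*np.array([np.cos(f0-st*i),np.sin(f0-st*i)])-P[:2]]+[0] for i in range(1,11)])
E
python3 wh.py .1 .05
```

```text
[ 0.51282199 -0.23126057  0.18460259] 0.04528183806569911 phi -0.1834529103703256 tang -9.731429924928802 rad 1.4581284663566447 0.01644113285833505 [3.20892274 9.30213319 5.65257288]
[[-0.001, -0.004, 0], [-0.003, -0.009, 0], [-0.005, -0.013, 0], [-0.007, -0.017, 0], [-0.01, -0.02, 0], [-0.013, -0.023, 0], [-0.016, -0.027, 0], [-0.02, -0.029, 0], [-0.023, -0.032, 0], [-0.028, -0.033, 0]]
[[-0.001, -0.002, 0], [-0.001, -0.004, 0], [-0.002, -0.006, 0], [-0.003, -0.009, 0], [-0.004, -0.011, 0], [-0.005, -0.013, 0], [-0.006, -0.015, 0], [-0.007, -0.017, 0], [-0.008, -0.018, 0], [-0.01, -0.02, 0]]
```

Call:
{"method": "drive_tool", "body": {"fingers": [1, 1, 1, 1, 1, 1, 1, 1], "xyz": [[-0.001, -0.004, 0], [-0.003, -0.009, 0], [-0.005, -0.013, 0], [-0.007, -0.017, 0], [-0.01, -0.02, 0], [-0.013, -0.023, 0], [-0.016, -0.027, 0], [-0.02, -0.029, 0]], "turn": [[0, 0, 0], [0, 0, 0], [0, 0, 0], [0, 0, 0], [0, 0, 0], [0, 0, 0], [0, 0, 0], [0, 0, 0]]}}

```text
clock: 27.67
tool_pos: [0.4923, -0.2603, 0.1846]
ee_rot: [-3.141, -0.003, 0.435]
force: [5.7, 5.8, 3.4]
width: 0.0163
gripper_force: 60.5
```

```bash
python3 wh.py .04
```

```text
[ 0.49234422 -0.26031562  0.18458701] 0.04439121459477645 phi -0.998405133251796 tang -7.957115237414626 rad -1.7671512824910436 0.01628502322728594 [5.73165008 5.79540283 3.36320276]
[[-0.001, -0.001, 0], [-0.003, -0.002, 0], [-0.004, -0.003, 0], [-0.006, -0.004, 0], [-0.008, -0.005, 0], [-0.009, -0.005, 0], [-0.011, -0.006, 0], [-0.013, -0.006, 0], [-0.015, -0.007, 0], [-0.016, -0.007, 0]]
```

Call:
{"method": "drive_tool", "body": {"fingers": [1, 1, 1, 1], "xyz": [[-0.001, -0.001, 0], [-0.003, -0.002, 0], [-0.004, -0.003, 0], [-0.006, -0.004, 0]], "turn": [[0, 0, 0], [0, 0, 0], [0, 0, 0], [0, 0, 0]]}}

```text
clock: 28.0
tool_pos: [0.4862, -0.2637, 0.1845]
ee_rot: [-3.14, -0.003, 0.435]
force: [3.1, 11.1, 8.4]
width: 0.0162
gripper_force: 60.6
```

```bash
python3 wh.py .04
```

```text
[ 0.48615731 -0.26369153  0.18453709] 0.04443742295988391 phi -1.1572567239986755 tang -7.267673958367533 rad -8.889985243206525 0.01623666226202126 [ 3.08257145 11.06113356  8.38018654]
[[-0.001, -0.001, 0], [-0.003, -0.002, 0], [-0.005, -0.002, 0], [-0.007, -0.003, 0], [-0.008, -0.003, 0], [-0.01, -0.004, 0], [-0.012, -0.004, 0], [-0.014, -0.004, 0], [-0.015, -0.004, 0], [-0.017, -0.004, 0]]
```

Call:
{"method": "drive_tool", "body": {"fingers": [1, 1, 1], "xyz": [[-0.002, -0.001, 0], [-0.003, -0.002, 0], [-0.005, -0.003, 0]], "turn": [[0, 0, 0], [0, 0, 0], [0, 0, 0]]}}

```text
clock: 28.25
tool_pos: [0.4809, -0.2658, 0.1845]
ee_rot: [-3.138, -0.003, 0.435]
force: [4.1, 21.0, 11.7]
width: 0.0163
gripper_force: 61.3
```

Call:
{"method": "drive_tool", "body": {"fingers": [1, 1, 1], "xyz": [[-0.002, 0, 0], [-0.003, -0.001, 0], [-0.005, -0.001, 0]], "turn": [[0, 0, 0], [0, 0, 0], [0, 0, 0]]}}

```text
clock: 28.5
tool_pos: [0.4764, -0.2667, 0.1845]
ee_rot: [-3.139, -0.004, 0.435]
force: [9.0, 18.9, 7.7]
width: 0.017
gripper_force: 61.2
```

```bash
python3 wh.py .04
```

```text
[ 0.47638185 -0.26671377  0.18453716] 0.04445458807225675 phi -1.3879795480395383 tang -12.322828217877777 rad -16.91161269447011 0.01701534265827969 [ 9.04294111 18.87008095  7.66426456]
[[-0.002, -0.001, 0], [-0.003, -0.001, 0], [-0.005, -0.001, 0], [-0.007, -0.001, 0], [-0.009, -0.001, 0], [-0.011, -0.001, 0], [-0.012, -0.001, 0], [-0.014, -0.001, 0], [-0.016, -0.001, 0], [-0.018, -0.0, 0]]
```

Call:
{"method": "drive_tool", "body": {"fingers": [1, 1, 1], "xyz": [[-0.001, 0.001, 0], [-0.003, 0.001, 0], [-0.004, 0.001, 0]], "turn": [[0, 0, 0], [0, 0, 0], [0, 0, 0]]}}

```text
clock: 28.75
tool_pos: [0.4731, -0.2669, 0.1846]
ee_rot: [-3.141, -0.004, 0.435]
force: [12.1, 10.4, 0.7]
width: 0.0164
gripper_force: 60.1
```

Call:
{"method": "drive_tool", "body": {"fingers": [1, 1, 1], "xyz": [[-0.001, 0, 0], [-0.003, 0, 0], [-0.004, 0, 0]], "turn": [[0, 0, 0], [0, 0, 0], [0, 0, 0]]}}

```text
clock: 29.0
tool_pos: [0.4694, -0.2671, 0.1846]
ee_rot: [3.141, -0.005, 0.435]
force: [15.3, 9.7, -1.2]
width: 0.0165
gripper_force: 60.0
```

```bash
python3 wh.py .04
```

```text
[ 0.46943907 -0.26713023  0.18464449] 0.04414492641261826 phi -1.5449905918735563 tang -15.576515725594112 rad -9.308368457368415 0.01646913915530243 [15.3311469   9.70718806 -1.19654173]
[[-0.002, -0.001, 0], [-0.004, -0.001, 0], [-0.005, -0.001, 0], [-0.007, -0.0, 0], [-0.009, -0.0, 0], [-0.011, 0.0, 0], [-0.012, 0.001, 0], [-0.014, 0.001, 0], [-0.016, 0.002, 0], [-0.018, 0.002, 0]]
```

Call:
{"method": "drive_tool", "body": {"fingers": [1, 1, 1], "xyz": [[-0.001, 0, 0], [-0.003, 0, 0], [-0.004, 0, 0]], "turn": [[0, 0, 0], [0, 0, 0], [0, 0, 0]]}}

```text
clock: 29.25
tool_pos: [0.4658, -0.2671, 0.1846]
ee_rot: [3.141, -0.005, 0.435]
force: [18.3, 11.2, -1.6]
width: 0.0163
gripper_force: 59.9
```

Call:
{"method": "drive_tool", "body": {"fingers": [1, 1, 1, 1], "xyz": [[0, 0, 0], [0, 0, 0], [0, 0, 0], [0, 0, 0]], "turn": [[0, 0, 0], [0, 0, 0], [0, 0, 0], [0, 0, 0]]}}

```text
clock: 29.58
tool_pos: [0.4657, -0.2671, 0.1846]
ee_rot: [3.141, -0.005, 0.435]
force: [14.5, 9.9, -0.6]
width: 0.0165
gripper_force: 60.0
```

```bash
python3 wh.py .04; python3 - <<'E'
from h import *
cc=bot.grab_frame("scene");s=bot.grab_frame("side")
np.save("sc.npy",cc);np.save("sd.npy",s)
g=cv2.cvtColor(cc,cv2.COLOR_RGB2GRAY);o=cv2.imread("pics/scene0.png",0)
c=bot.calibration("scene")
# bright pink-white pins on grey bar: project expected lines, list bright blobs near
for y in(-.035,.064,.163):
    for z in(.238,.2265,.250):
        print(y,z,proj(c,[.6446,y,z])[0],end=" ")
    u,v=proj(c,[.6446,y,.24])[0].astype(int);w=cc[v-9:v+10,u-6:u+7].astype(int)
    print();print(w.sum(2)//3)
E
```

```text
[ 0.46568115 -0.26707745  0.18463245] 0.04415517646528046 phi -1.6301412762544125 tang -13.914087283660278 rad -10.712397955502965 0.016451716525604603 [14.52494663  9.86829369 -0.63381842]
[[-0.002, -0.001, 0], [-0.004, -0.0, 0], [-0.005, -0.0, 0], [-0.007, 0.0, 0], [-0.009, 0.001, 0], [-0.011, 0.001, 0], [-0.012, 0.002, 0], [-0.014, 0.002, 0], [-0.016, 0.003, 0], [-0.017, 0.004, 0]]
-0.035 0.238 [279.8547259  184.44471803] -0.035 0.2265 [279.69690928 187.61691888] -0.035 0.25 [280.02155394 181.09138273] 
[[ 16  17  18  18  19  19  15  15  41  83  99  99  99]
 [ 18  18  18  18  18  17  12  39  81 101 101  99  99]
 [ 18  17  19  19  15  14  37  81 100 101 101 101 101]
 [ 17  17  16  15  14  53 101 112 107  99 101 102 101]
 [ 18  18  17  15  56 114 145 152 142 115 100 100 100]
 [ 17  16  15  56 101 109 134 160 146 110 100 100  98]
 [ 16  16  56 101 104  89  65  74  72  81 102 101 101]
 [ 14  57 102 103 102  87  51  55  57  78 102 101 101]
 [ 58 103 103 102 104  89  54  58  58  76 103 101 100]
 [105 106 103 104  91  59  54  58  60  80 102 100  99]
 [108 105 105 104  90  52  53  58  70 
[... 2091 characters left out ...]
75 119  98  84  56  67  73  91 100 100]
 [187 180 143 105  97  98  85  51  56  66  91 100  99]
 [181 142  98  94  98  96  74  55  56  72 100 100 100]
 [143 100  95  99 100  85  51  55  56  67  92 100 100]
 [ 99  97  98  99  99  99  82  46  56  82  88  99 100]
 [ 96  98  99  99 100 100 100  96  96  97  99  99  99]
 [ 99  99 100 100 100  99  99 100 100 101 101 100  85]
 [100 100 101  99 100 100 100 100 100  99 100  86  53]
 [100  99 100 100 101 100 101 100 101 100  86  54  33]
 [100 100 100 100 101 101 101 101 101  88  54  34  35]
 [101 101 101 102 102 101 101 101  89  55  35  35  34]
 [101 101 100 100 102 101 102  87  55  36  35  35  34]
 [102 100 100 101 102 102  91  61  36  35  34  33  31]]
```

```bash
python3 - <<'E'
from h import *
f=bot.grab_frame("wrist");cc=np.load("sc.npy")
cv2.imwrite("pics/w11.png",np.hstack([cv2.resize(f[150:330,130:380,::-1],(500,360),interpolation=cv2.INTER_CUBIC),cv2.resize(cc[120:270,250:375,::-1],(300,360),interpolation=cv2.INTER_CUBIC)]))
E
```

```text
(no output)
```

View pics/w11.png

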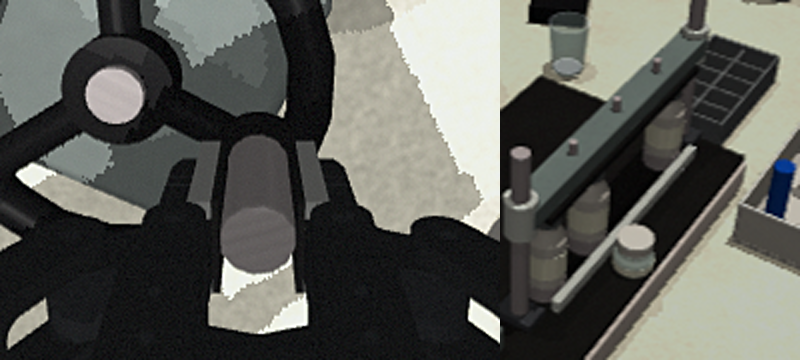

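The bar pins stand tall at about 16 mm, and the bottles are upright and pressed. I compute the actual wheel angle from the pin top at raw (259,270) and the hub at (188,198).

```bash
python3 - <<'E'
from h import *
c=bot.calibration("wrist");P=plane(c,259,270,.193);H=plane(c,188,198,.150);d=(P-H)[:2]
print(P,H,np.hypot(*d),np.arctan2(d[1],d[0]),4*np.pi-np.arctan2(d[1],d[0]));d=P[:2]-[.4683,-.2230];print(np.hypot(*d),4*np.pi-np.arctan2(d[1],d[0]),bot.get_obs()["tool_pos"],bot.get_obs()["force"])
S=bot.calibration("scene")
for y in(-.035,.064,.163):
    for z in(.2415,.2575):print(proj(S,[.6446,y,z])[0])
E
```

```text
[ 0.46500433 -0.26874945  0.193     ] [ 0.46592155 -0.2240011   0.15      ] 0.04475774574648927 -1.5912906449138817 14.157661259273054
0.045868001445323006 14.209080067168003 [ 0.46567501 -0.26707627  0.18462309] [16.1096886  10.20431555  0.77636041]
[279.9031554 183.4712585]
[280.12695568 178.97274979]
[297.64260054 165.56752992]
[298.00565956 161.14174614]
[313.70878938 149.35255352]
[314.18435102 145.00621928]
```

The wheel is at about 14.2 and firm at 16 N, with the springs closed. I release it and go to the lever.

Call:
{"method": "drive_tool", "body": {"fingers": [0.6, 0.5, 0.4, 0.3, 0.3, 0.3, 0.3, 0.3, 0.3, 0.3], "xyz": [[0, 0, 0], [0, 0, 0], [0, 0, 0], [0, 0, 0], [0, 0, 0.02], [0, 0, 0.04], [0, 0, 0.06], [0, 0, 0.08], [0, 0, 0.09], [0, 0, 0.09]], "turn": [[0, 0, 0], [0, 0, 0], [0, 0, 0], [0, 0, 0], [0, 0, 0], [0, 0, 0], [0, 0, 0], [0, 0, 0], [0, 0, 0], [0, 0, 0]]}}

```text
clock: 30.57
tool_pos: [0.4642, -0.2681, 0.2754]
ee_rot: [3.14, -0.002, 0.435]
force: [0.4, -0.8, -0.3]
width: 0.0597
gripper_force: 0.0
```

Call:
{"method": "drive_tool", "body": {"fingers": [1, 1, 1, 1, 1, 1, 1, 1, 1, 1], "xyz": [[0.015, 0.01, 0], [0.03, 0.02, 0], [0.045, 0.03, 0], [0.058, 0.036, 0], [0.062, 0.036, 0], [0.062, 0.036, 0], [0.062, 0.036, 0], [0.062, 0.036, 0], [0.062, 0.036, 0], [0.062, 0.036, 0]], "turn": [[0, 0, -0.1], [0, 0, -0.2], [0, 0, -0.3], [0, 0, -0.38], [0, 0, -0.435], [0, 0, -0.435], [0, 0, -0.435], [0, 0, -0.435], [0, 0, -0.435], [0, 0, -0.435]]}}

```text
clock: 31.4
tool_pos: [0.5251, -0.2317, 0.2733]
ee_rot: [-3.14, -0.0, 0.0]
force: [0.0, -0.1, -0.1]
width: 0.0005
gripper_force: 0.0
```

```bash
python3 st.py; python3 - <<'E'
from h import *
# ball: dark blob near predicted, in scene
np.set_printoptions(precision=4,suppress=True)
R=[]
for n in("side","wrist"):
    c=bot.calibration(n);f=bot.grab_frame(n).max(2)
    u,v=proj(c,[.575,-.226,.195])[0];print(n,u,v)
    r=14 if n=="side" else 45
    y0,x0=max(int(v)-r,0),max(int(u)-r,0);w=(f[y0:int(v)+r,x0:int(u)+r]<45).astype(np.uint8)
    k=5 if n=="side" else 15
    w=cv2.morphologyEx(w,cv2.MORPH_OPEN,cv2.getStructuringElement(cv2.MORPH_ELLIPSE,(k,k)))
    N,L,st,ce=cv2.connectedComponentsWithStats(w)
    print(st[1:],ce[1:]+[x0,y0])
    if N>1:
        i=1+np.argmax(st[1:,4]);R.append(ray(c,*(ce[i]+[x0,y0])))
if len(R)>1:print(tri(R))
E
```

```text
31.4 tcp [ 0.5251 -0.2317  0.2733] tip [ 0.5251 -0.2316  0.2483] q [-0.5205  0.4054  1.4511  0.0018  1.2858  1.0495] F [ 0.0425 -0.0741 -0.1406] 0.00048385593043635106
turn to th45: [-0.0016 -0.7851 -0.0009]
side 253.9530688143313 148.12135068247167
[[12 12  5  5 17]] [[253. 148.]]
wrist 248.71963708856413 135.7406470901584
[[   3    0   15    8   92]
 [   0   15   19   27  428]
 [  33   23   57   64 2702]
 [  10   63   26   23  453]
 [   0   76    9   14  105]] [[213.      92.7391]
 [211.9556 117.8224]
 [264.205  147.8516]
 [226.8278 165.2252]
 [206.4762 172.8667]]
(array([ 0.5728, -0.2351,  0.1898]), np.float64(0.006895575335211559))
```

Call:
{"method": "drive_tool", "body": {"fingers": [1, 1, 1, 1, 1, 1, 1, 1, 1, 1], "xyz": [[0, 0.002, -0.02], [0, 0.002, -0.04], [0, 0.002, -0.06], [0, 0.002, -0.075], [0.005, 0.002, -0.075], [0.012, 0.002, -0.075], [0.02, 0.002, -0.075], [0.028, 0.002, -0.075], [0.036, 0.002, -0.075], [0.044, 0.002, -0.075]], "turn": [[0, 0, 0], [0, 0, 0], [0, 0, 0], [0, 0, 0], [0, 0, 0], [0, 0, 0], [0, 0, 0], [0, 0, 0], [0, 0, 0], [0, 0, 0]]}}

```text
clock: 32.33
tool_pos: [0.5707, -0.2296, 0.1991]
ee_rot: [-3.14, -0.001, -0.0]
force: [-1.7, -0.2, 1.7]
width: -0.0
gripper_force: 0.7
```

Call:
{"method": "drive_tool", "body": {"fingers": [1, 1, 1, 1, 1], "xyz": [[0.008, 0, 0], [0.016, 0, 0], [0.024, 0, 0], [0.032, 0, 0], [0.038, 0, 0]], "turn": [[0, 0, 0], [0, 0, 0], [0, 0, 0], [0, 0, 0], [0, 0, 0]]}}

```text
clock: 32.75
tool_pos: [0.6085, -0.2295, 0.1983]
ee_rot: [-3.14, -0.001, -0.0]
force: [-0.9, -0.5, -0.1]
width: 0.0
gripper_force: 0.4
```

Call:
{"method": "drive_tool", "body": {"fingers": [1, 1, 1, 1], "xyz": [[0.004, 0, 0], [0.008, 0, 0], [0.012, 0, 0], [0.015, 0, 0]], "turn": [[0, 0, 0], [0, 0, 0], [0, 0, 0], [0, 0, 0]]}}

```text
clock: 33.08
tool_pos: [0.6227, -0.2295, 0.1983]
ee_rot: [-3.14, -0.0, -0.0]
force: [-1.6, 0.3, 0.1]
width: -0.0001
gripper_force: 0.5
```

Call:
{"method": "drive_tool", "body": {"fingers": [1, 1], "xyz": [[0.002, 0, 0], [0.004, 0, 0]], "turn": [[0, 0, 0], [0, 0, 0]]}}

```text
clock: 33.25
tool_pos: [0.6265, -0.2295, 0.1983]
ee_rot: [-3.14, -0.0, -0.0]
force: [-7.8, -0.2, -0.0]
width: 0.0001
gripper_force: 3.1
```

Call:
{"method": "drive_tool", "body": {"fingers": [1, 1], "xyz": [[0.001, 0, 0], [0.002, 0, 0]], "turn": [[0, 0, 0], [0, 0, 0]]}}

```text
clock: 33.42
tool_pos: [0.6269, -0.2294, 0.198]
ee_rot: [-3.139, 0.003, -0.0]
force: [-15.8, -1.0, 4.1]
width: -0.0002
gripper_force: 7.6
```

Call:
{"method": "drive_tool", "body": {"fingers": [1, 1], "xyz": [[0.001, 0, 0], [0.002, 0, 0]], "turn": [[0, 0, 0], [0, 0, 0]]}}

```text
clock: 33.58
tool_pos: [0.6275, -0.2293, 0.1978]
ee_rot: [-3.139, 0.006, -0.0]
force: [-25.8, -1.4, 9.2]
width: -0.0002
gripper_force: 13.5
```

The lever is on its stop, at the position I predicted. I back away and check.

Call:
{"method": "drive_tool", "body": {"fingers": [1, 1, 1, 1, 1, 1, 1, 1, 1, 1], "xyz": [[-0.01, 0, 0], [-0.03, 0, 0], [-0.05, 0, 0.01], [-0.07, 0, 0.035], [-0.09, 0, 0.065], [-0.12, -0.02, 0.1], [-0.15, -0.04, 0.13], [-0.18, -0.06, 0.15], [-0.2, -0.08, 0.16], [-0.2, -0.08, 0.16]], "turn": [[0, 0, 0], [0, 0, 0], [0, 0, 0], [0, 0, 0], [0, 0, 0], [0, 0, 0], [0, 0, 0], [0, 0, 0], [0, 0, 0], [0, 0, 0]]}}

```text
clock: 34.42
tool_pos: [0.4276, -0.3134, 0.3623]
ee_rot: [3.138, -0.004, -0.003]
force: [1.3, -0.7, 0.0]
width: 0.0001
gripper_force: 0.0
```

```bash
python3 - <<'E'
from h import *
np.set_printoptions(precision=4,suppress=True)
fr={}
for n,old in(("scene","sc.npy"),("side","sd.npy")):
    c=bot.calibration(n);f=bot.grab_frame(n);o=np.load(old);d=np.abs(f.astype(int)-o).max(2)
    # change in bottle/bar region
    q=proj(c,[[.644,y,z] for y in(-.12,.24) for z in(.07,.26)]).astype(int);x0,y0=q.min(0);x1,y1=q.max(0)
    print(n,"changed px in bar/bottle box",(d[y0:y1,x0:x1]>40).sum(),(y1-y0)*(x1-x0))
    for nm,P in(("ball front",[.575,-.226,.194]),("ball rear",[.652,-.228,.192])):
        u,v=proj(c,P)[0].astype(int);print(nm,u,v,f[v-2:v+3,u-2:u+3].max(2).mean())
print(bot.get_obs()["tool_pos"],bot.get_obs()["force"],bot.get_obs()["clock"])
c=bot.calibration("scene");f=bot.grab_frame("scene").max(2)
for y in(-.035,.064,.163):
    u,v=proj(c,[.6446,y,.24])[0].astype(int);print(f[v-7:v+4,u-1:u+3].mean(1).round())
E
```

```text
scene changed px in bar/bottle box 1 7056
ball front 218 226 19.56
ball rear 242 239 15.36
side changed px in bar/bottle box 0 3483
ball front 253 148 150.36
ball rear 232 146 91.12
[ 0.4298 -0.3106  0.3594] [ 0.672  -0.1585 -0.9675] 34.5167
[ 74. 102. 148. 148.  82.  69.  71.  63.  70. 107. 110.]
[158. 134. 147. 134.  80.  71.  72.  60.  84. 108. 109.]
[163. 138. 143. 116.  83.  80.  76.  69.  88. 107. 107.]
```

```bash
python3 - <<'E'
from h import *
R=[]
for n in("side","wrist"):
    c=bot.calibration(n);f=bot.grab_frame(n).max(2)
    u,v=proj(c,[.652,-.228,.192])[0].astype(int);print(n,u,v)
    if n=="side":print(f[v-12:v+12,u-10:u+16])
c=bot.calibration("side")
for a in(-.5,0,.3,.4,.45,.5,.55):print(a,proj(c,[.614+.08*np.sin(a),-.228,.122+.08*np.cos(a)])[0])
E
```

```text
side 232 146
[[193 193 190 181 173 171 171 172 172 170 173 188 193 192 194 193 193 194
  194 194 194 194 194 194 194 194]
 [193 193 188 172 156 160 165 166 165 158 164 186 193 193 193 193 193 193
  194 194 194 194 194 194 194 194]
 [193 193 190 173 137 134 141 143 140 133 151 184 193 193 193 193 193 193
  194 194 194 194 194 195 194 195]
 [193 193 191 178 128 103 107 107 103 105 141 183 192 193 193 193 193 193
  194 194 194 194 194 194 194 194]
 [193 193 192 180 128  92  96  94  90  96 138 183 193 194 193 193 193 193
  194 194 194 194 194 194 194 194]
 [193 193 192 180 131  94  94  93  91  97 138 182 193 193 193 193 193 194
  194 194 193 194 194 194 194 194]
 [193 193 193 181 134  97  93  93  92  95 134 182 193 193 194 194 194 194
  194 193 193 194 194 194 194 194]
 [193 193 192 182 138  99  93  94  91  92 128 179 192 193 194 194 194 194
  194 193 193 194 194 194 194 194]
 [193 193 193 183 139 100  94  93  92  90 117 165 184 189 192 194 194 193
  194 193 193 194 194 195 194 194]
 [193 193 192 184 146 104  95  94  92  89  99 130 152 169 188 194 194 194
  194 193 193 193 194 194 194 19
[... 1068 characters left out ...]
194 195 194 193 194 195]
 [188 163 136 119 113 118 120 120 120 120 112 104 107 109 127 118 126 153
  175 188 193 194 194 194 194 195]
 [184 154 133 126 121 117 115 113 113 114 115 113 114 112 139 130 117 130
  153 176 190 192 191 193 194 194]
 [176 147 132 130 127 125 122 120 120 121 123 122 116 104 134 141 118 116
  135 161 180 180 180 185 189 192]
 [168 141 131 130 130 129 125 125 125 125 126 125 111  89 111 129 117 107
  121 141 154 148 147 157 167 177]]
wrist 159 -83
-0.5 [253.84735698 148.35638309]
0 [243.00086117 145.27383899]
0.3 [236.37493446 145.496048  ]
0.4 [234.29470853 145.92015976]
0.45 [233.29174026 146.19542438]
0.5 [232.31713966 146.51168703]
0.55 [231.37348508 146.86794393]
```

```bash
python3 -c "
from workcell import bot
print(bot.hand_in())"
```

```text
the job is handed in; nothing more can be done
None
```

The job is handed in: three bottles (only three were on the deck) stand upright against the rear rail. The wheel is wound down firm at about 14.2 rad with the springs closed, and only then was the lever pushed back to its rear stop.

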